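Cap the cull bin and hold its gate wide

TASK

The bin of culled tubes is about to be raked out. Set the loose round cover on the bin's filler neck so that it sits down level and let it go, then squeeze the catch on the jamb until it is fully in, and only after that squeeze the grip on top of the gate and swing the gate out past its detent. Finish while still holding the gate wide open, about square to the bin, by its squeezed grip, and leave the other things on the bench alone.

Things in the scene. Friction and masses are not known exactly. Their poses are not given: they have to be found in the camera images.
- bin: fixed grey sheet-steel bin, 130 mm deep (x), 280 mm wide (y -145 to +135 mm), flat top at 130 mm; origin under its middle on the counter, front with the barred gate faces its -x (to the robot), z up. A 10 mm high apron plate runs from under it to x = -185 mm on its +y half, with a small sprung ball in it
- neck (a point): centre of the mouth of the round filler neck on the bin's top: a steel collar 80 mm outside, 72 mm inside, standing 20 mm above the top; its rim (this point) is 150 mm above the counter. Axes as the bin's
- cover: loose round steel cover, about 160 g: disc 88 mm across, 5 mm thick; plug below, 66 mm across, 8 mm deep; plain round knob above, 22 mm across. Origin: centre of the plug's underside; disc 8 to 13 mm, knob 13 to 43 mm above it. Starts plug down on the counter; seated, its origin is 8 mm below the neck's rim
- jamb_catch_mid (a point): jamb catch at the right (-y) end of the bin's front: two upright steel tabs, 24 mm wide (x), 6 mm thick (y), 132 to 175 mm above the counter; the outer (-y) one is fixed, the inner (+y) one slides. Point: midway between their outer faces when squeezed (36 mm apart; 46 mm when not), 160 mm above the counter; axes as the bin's. 25 mm free beside them
- jamb_catch (a joint): travel of the jamb catch's sliding tab towards -y of the bin: 0 barred (its tongue lies in front of the gate's free edge), 0.010 m fully squeezed against its stop. It drags with about 5 N and stays where it is left; the gate is free of the tongue from about 0.007 m on
- gate_grip (a point): grip on top of the gate: two upright steel tabs as on the jamb catch, 132 to 175 mm high. Point: midway between their outer faces when squeezed (36 mm apart; 46 mm when not), 160 mm above the counter, 100 mm from the hinge axis; turns with the gate. Its y axis points to the hinge: squeeze along it; the tab nearer the hinge is fixed, the other slides towards it
- grip_catch (a joint): travel of the grip's sliding tab towards the hinge: 0 let go, bolt out behind the jamb; 0.010 m fully squeezed against its stop, bolt drawn. A spring pushes it back with 4 N at 0 and 9 N at 0.010; the bolt is free of the jamb from about 0.008 m on
- gate_hinge (a point): point on the vertical hinge axis of the gate, 160 mm above the counter, at the left (+y) end of the bin's front. Axes as the bin's
- gate (a joint): angle of the barred gate, 165 mm long, 22 to 125 mm high: 0 shut along the bin's front, free end to the bin's -y; opens towards the robot, clockwise from above, to a stop at 1.5 rad. A sprung detent is passed between 0.65 and 0.95 rad (4 to 6 N at the grip); a closing spring pulls back (1 to 3 N at the grip): let go when wide, it falls back to the detent
- valve: bystander: large glass transmitting tube 86 mm across and 179 mm tall, standing on a white ceramic base; origin under its base
- shield: bystander: bright metal tube shield, an open can 32 mm across and 55 mm tall; origin under it
- probe_holder: bystander: grey bakelite probe holder 70 x 110 mm, 63 mm high with two black probes standing to 140 mm; origin under its middle
- adapter: bystander: squat black socket adapter, 52 mm across, 32 mm tall; origin under it. One of it and the cover lies to the left of the bin, the other to the right
- carton: bystander: cardboard tube carton 50 x 50 x 110 mm, standing; origin under it
- straightener: bystander: steel pin-straightener block 50 x 50 x 28 mm; origin under it
There are look-alikes about, which are no part of the job. There is more than one size of the cover; the job needs the smallest.

How it is judged:
By the outcome, as a careful person would: the job done as asked, in the order asked, and still so for the second after the job is handed in, while the arm keeps its last pose, push and grip.
It also fails if it takes over 56 s, if anything falls off the work surface, if the arm or the gripper's body presses on something with over 40 N, if the wrist force passes 120 N, or if a joint passes its speed limit or range.

ROBOT

A 7-joint arm with a two-finger parallel gripper is mounted at the origin on the work surface. World frame = base frame: x ahead of the robot, y to its left, z up, the work surface at z = 0. Lengths are in mm, angles in rad, forces in N, time in s.
With the tool pointing down it reaches from about 425 to 875 mm from the base axis. Payload 9.9 kg.
Tool frame: the origin (TCP) lies at the very end of the fingers, on their centre line; the grasp point (between the pads) lies 19 mm behind it; z points along the fingers, x is the direction in which the jaws open and shut, and the axes are right-handed (so a half turn about z gives the same grasp; the last joint's range is limited). The gripper opens to 85 mm and grips with 20 to 120 N. Pads are 22 mm wide; open, the fingers measure 114 mm over their backs; the gripper's body (76 mm by 85 mm) begins 54 mm behind the grasp point. The pads swing forward as they close: fully open they stand 13 mm farther back than shut.
Start: joints at [1.245, 0.576, 0.025, 1.437, -0.015, 1.129, -0.057], TCP at [161.633, -655.364, 192.889] pointing down, gripper open.
Joint ranges: [-2.76, 2.76], [-0.34, 2.15], [-1.52, 1.57], [0.19, 2.46], [-1.09, 4.23], [0.17, 1.99], [-2.82, 2.82]. Speed limits (rad/s): [2.22, 2.22, 3.01, 3.01, 3.14, 3.14, 3.14].

INTERFACE

Orientations are given as a unit quaternion [x, y, z, w].
In Python, from station import manip gives the robot as it stands.
- The arm moves only by the shell command python3 -m inch 'ROWS' [OPENING] [FORCE]. ROWS is a JSON object of lists of equal length, an entry for each row: "dp": the shift along the tool's x, y, z in mm, a list of three; "angular": the turn, a rotation vector about the tool's x, y, z in rad, a list of three. In form: {"dp": [[dx, dy, dz], ...], "angular": [[wx, wy, wz], ...]}. A call has exactly 10 rows; each row shifts and turns the pose as measured when the row begins, along the tool's axes as they then stand; what a row does not reach is not made up. A row lasts 1/8 s, in which the tool goes at most 62.5 mm and 10.7 degrees, less where a joint would pass 70% of its speed; a pose out of reach is approached as far as the arm can. A call with a gripper value outside its range is refused whole. OPENING is the opening, from 0 (shut) to 1 (fully open), set as the call begins (- or left out, the last holds). The fingers move at their own pace and stop on an object; FORCE is the grip in N (left out, the last holds). Time passes only in rows, so rows that do not move let the fingers close, or fill a call up. It gives the time, the measured TCP pose, the force and the opening at its end, in the units of the state.
- manip.get_state(): the state, without advancing time (a new reading comes with each control period).
- manip.camera(name): name is "scene" or "top" or "wrist"; returns the picture (384x512x3 uint8, red, green, blue); there is no depth.
- manip.camera_info(name): a dict with "fx", "fy", "cx", "cy" (pixels), "rvec" (rotation vector, rad) and "tvec" (3), from world to camera coordinates, as OpenCV has them; the wrist camera has in their place "hand_eye" (4x4, takes a point from camera to tool coordinates, whose origin is the TCP and whose axes are the tool frame's). Camera axes: x right, y down, z forward; pixel columns grow to the right and rows downward; lengths in mm; the calibration is good to about 2 mm. The wrist camera is an equidistant fisheye: a pixel r from the principal point sees the ray r / f radians off the axis. A picture is of the moment at which its call begins: read the wrist's pose just before it. camera_info takes no time and is no camera call.
- manip.close_job(): hands the job in, once; it reports no verdict.
The state is a dict: "t": time; "joint_positions": joint angles; "qd": joint speeds; "tau": joint torques, N m; "tcp_pos": TCP position; "tool_rot": TCP orientation; "contact_force": force on the tool from outside, world axes, zero at the start; "wrist_torque": the same for the moment, N m; "width": finger opening in mm.
Only numpy, scipy, OpenCV 4.12 (cv2) and the standard library are available. Lean on these libraries where they do the work, as an engineer would, in place of code of your own. Each camera call takes 0.05 s, during which the arm holds its last target. There are 200 camera calls.

## Working session

There is one attempt and no reset: what is moved stays moved. The work goes in short steps, Python scripts to look and compute and a shell command to move; the robot and the scene stay as the last step left them, time stands still between calls to the robot, and variables do not carry over. Pictures are saved under pics/ and viewed, about 8 in all and at most 12, crops included, and the job is handed in when it is done.

```bash
mkdir -p pics; ls; python3 - <<'E'
from station import manip
import cv2
s=manip.get_state(); print({k:s[k] for k in('t','tcp_pos','tool_rot','width','contact_force')})
for n in("scene","top"):
    print(n,manip.camera_info(n)); cv2.imwrite(f"pics/{n}0.png",cv2.resize(manip.camera(n)[...,::-1],(800,600)) if 1 else 0)
print(manip.camera_info("wrist"))
for n in("scene","top"):
    cv2.imwrite(f"pics/{n}_raw.png",manip.camera(n)[...,::-1])
E
```

```text
pics
{'t': 0.0, 'tcp_pos': array([ 161.52223191, -654.86388264,  192.05007711]), 'tool_rot': array([ 7.87240443e-01, -6.16645617e-01, -6.69617976e-04, -4.69842436e-04]), 'width': 85.33906356461532, 'contact_force': array([ 1.07340521, -0.39189823,  0.59938661])}
scene {'fx': 433.9224521400558, 'fy': 433.9224521400558, 'cx': 253.59826526801578, 'cy': 194.5643237151119, 'rvec': array([ 1.60810678,  1.61137296, -0.85478091]), 'tvec': array([ -13.07133087, -154.34670354, 1855.80230922])}
top {'fx': 373.47630217923495, 'fy': 373.47630217923495, 'cx': 252.4959274115813, 'cy': 191.9325014411412, 'rvec': array([ 2.14970479, -2.11294183,  0.18259183]), 'tvec': array([ -12.86482437,  483.02496603, 1173.37638184])}
{'fx': 297.3186396354542, 'fy': 297.3186396354542, 'cx': 256.583695202917, 'cy': 192.10630421719887, 'hand_eye': array([[ 9.99999808e-01,  6.11535810e-04, -1.00343795e-04,
        -8.94027157e-01],
       [-5.47092462e-04,  9.47222205e-01,  3.20577285e-01,
        -8.25175134e+01],
       [ 2.91092360e-04, -3.20577168e-01,  9.47222358e-01,
        -1.79791416e+02],
       [ 0.00000000e+00,  0.00000000e+00,  0.00000000e+00,
         1.00000000e+00]])}
```

View pics/top0.png

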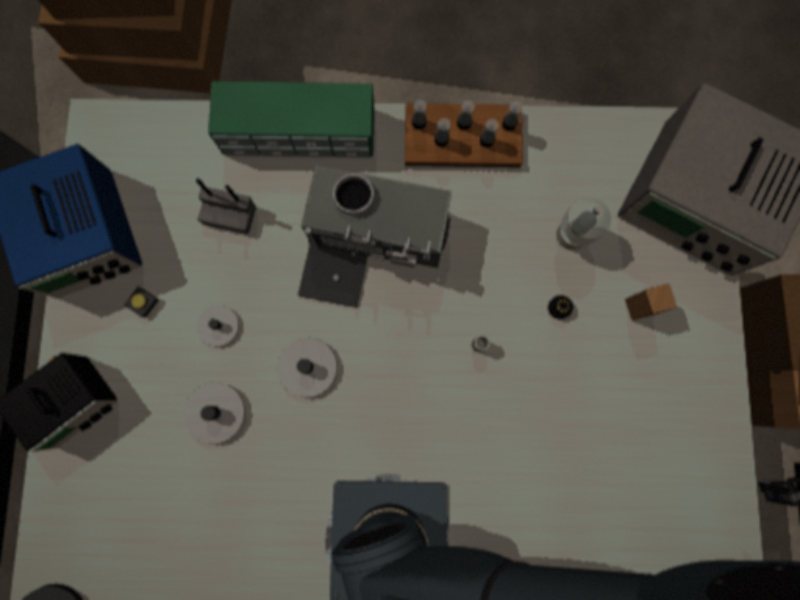

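View pics/scene0.png

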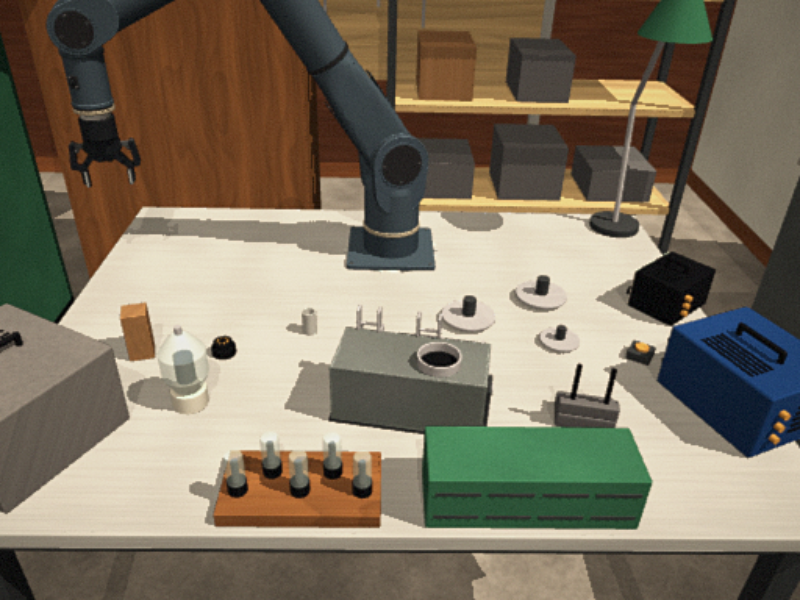

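Top view (800 px scale): the smallest cover is at about (219,326), the neck at (354,194), the tabs at about (352–364,237) and (405–430,246), and the apron ball at (336,278). Next I'll measure these and view an enlarged crop.

```bash
cat > h.py <<'E'
import numpy as np,cv2
from scipy.spatial.transform import Rotation as R
from station import manip
def ray(n,uv,st=None):
    c=manip.camera_info(n); x=(uv[0]-c['cx'])/c['fx']; y=(uv[1]-c['cy'])/c['fy']
    if n=='wrist':
        r=np.hypot(x,y); d=np.array([x/r*np.sin(r),y/r*np.sin(r),np.cos(r)]) if r>0 else np.array([0,0,1.])
        H=c['hand_eye']; T=R.from_quat(st['tool_rot'])
        return T.apply(H[:3,3])+st['tcp_pos'], T.apply(H[:3,:3]@d)
    M=R.from_rotvec(c['rvec']).as_matrix(); return -M.T@c['tvec'], M.T@np.array([x,y,1])
def onz(n,uv,z,st=None):
    o,d=ray(n,uv,st); return o+d*(z-o[2])/d[2]
def proj(n,p,st=None):
    c=manip.camera_info(n); p=np.asarray(p,float)
    if n=='wrist':
        H=c['hand_eye']; q=R.from_quat(st['tool_rot']).inv().apply(p-st['tcp_pos']); q=H[:3,:3].T@(q-H[:3,3])
        r=np.hypot(*q[:2]); a=np.arctan2(r,q[2]); return np.array([c['cx'],c['cy']])+c['fx']*a*q[:2]/r
    q=R.from_rotvec(c['rvec']).as_matrix()@p+c['tvec']; return np.array([c['cx']+c['fx']*q[0]/q[2],c['cy']+c['fy']*q[1]/q[2]])
E
python3 - <<'E'
from h import *
im=cv2.imread('pics/top_raw.png'); sc=cv2.imread('pics/scene_raw.png')
hsv=cv2.cvtColor(im,cv2.COLOR_BGR2HSV)
print('cover px',im[200:218:3,140], 'table',im[230,140],im[200,200])
print('neck',onz('top',(226.5,124),150)[:2],'cover',onz('top',(140.5,208.5),13)[:2])
a=cv2.resize(im[95:200,180:300],(800,700),interpolation=cv2.INTER_CUBIC)[:600]
cv2.imwrite('pics/c1.png',cv2.convertScaleAbs(a,alpha=1.8))
a=cv2.resize(sc[185:285,200:325],(750,600),interpolation=cv2.INTER_CUBIC)
cv2.imwrite('pics/c2.png',a)
E
```

```text
cover px [[110 117 120]
 [109 116 120]
 [ 40  43  45]
 [ 17  17  17]
 [ 87  93 100]
 [102 108 116]] table [109 121 120] [109 122 121]
neck [673.56833119  78.23813203] cover [426.16261079 364.61194973]
```

View pics/c1.png

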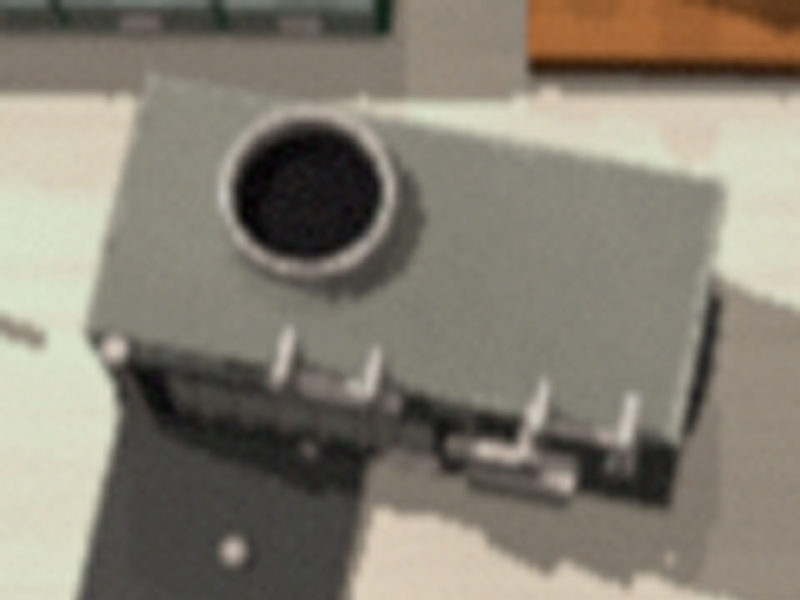

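The crop shows the neck rim centred at (308,192), the hinge pin at (115,350), the gate-grip tabs at x≈285 and 372, and the jamb tabs at x≈535 and 627. The bin top corners are (152,75), (722,183), (680,443) and (90,330).

```bash
python3 - <<'E'
from h import *
f=lambda u,v:(180+(u+.5)/6.6667-.5,95+(v+.5)/6.6667-.5)
P={k:onz('top',f(*uv),130)[:2] for k,uv in dict(bl=(152,75),br=(722,183),fr=(680,443),fl=(90,330)).items()}
for k in P:print(k,P[k])
ey=(P['bl']-P['br'])+(P['fl']-P['fr']); a=np.arctan2(ey[1],ey[0])-np.pi/2
mid=sum(P.values())/4; Rm=np.array([[np.cos(a),-np.sin(a)],[np.sin(a),np.cos(a)]])
o=mid-Rm@[0,-5]; print('bin yaw',a,'origin',o,'sizes',[np.linalg.norm(P[i]-P[j]) for i,j in(('bl','br'),('fl','fr'),('bl','fl'),('br','fr'))])
for n,uv,z in(('neck',(308,192),150),('hinge',(115,350),150),('g1top',(288,345),175),('g2top',(375,362),175),('j1top',(543,392),175),('j2top',(630,408),175)):
    w=onz('top',f(*uv),z)[:2]; print(n,w.round(1),'bin',(Rm.T@(w-o)).round(1))
im=cv2.imread('pics/top_raw.png')
# knob: dark blob
g=im.max(2); m=(g<60).astype(np.uint8); m[:195]=0;m[225:]=0;m[:,:125]=0;m[:,155:]=0
n,l,s,c=cv2.connectedComponentsWithStats(m); print(s,c)
# cover edge in scene
print('covers scene', proj('scene',[426,365,13])/0.64)
E
```

```text
bl [739.3000934  157.22930284]
br [ 690.6577053  -111.08426825]
fr [565.25658668 -91.95400929]
fl [614.29180826 180.87764381]
bin yaw -0.17857880917607738 origin [653.26470423  38.68765295] sizes [np.float64(272.68709971119216), np.float64(277.20310944610907), np.float64(127.22545101575125), np.float64(126.85191113818153)]
neck [675.5  80.5] bin [14.5 45.1]
hinge [599.  165.7] bin [-76.  115.4]
g1top [595.2  85.3] bin [-65.4  35.5]
g2top [588.1  46.5] bin [-65.6  -3.8]
j1top [575.6 -27.9] bin [-64.6 -79.4]
j2top [569.  -66.4] bin [ -64.2 -118.4]
[[     0      0    512    384 196567]
 [   134    205      8      6     41]] [[255.52459467 191.49665   ]
 [137.58536585 207.56097561]]
covers scene [557.60483777 335.85933613]
```

```bash
python3 -m inch '{"dp":[[0,-40,-20],[-30,-40,-20],[-45,-35,-10],[-55,-20,0],[-60,0,0],[-60,0,0],[-60,0,0],[-60,0,0],[-60,0,0],[-60,0,0]],"angular":[[0,0,0],[0,0,0],[0,0,-0.1],[0,0,-0.18],[0,0,-0.18],[0,0,-0.18],[0,0,-0.18],[0,0,-0.18],[0,0,-0.18],[0,0,-0.18]]}' 0.7 40
```

```text
t: 1.45
tcp_pos: [-0.8, -305.2, 242.3]
tool_rot: [1.0, -0.014, -0.001, -0.0]
contact_force: [0.0, -0.3, 0.3]
width: 59.7
```

```bash
cat > plan.py <<'E'
# prints tool-frame steps for a world path: waypoints [(x,y,z,yaw,rows)...]
from h import *
def plan(wps):
    s=manip.get_state(); p=np.array(s['tcp_pos']); X=R.from_quat(s['tool_rot']).as_matrix()
    y=np.arctan2(X[1,0],X[0,0]); dp=[];w=[]
    print('from',p.round(1),'yaw',round(y,3),'tilt',X[:,2].round(3))
    for x_,y_,z_,yw,n in wps:
        st=(np.array([x_,y_,z_])-p)/n; dy=(yw-y)/n
        for i in range(n):
            c,s_=np.cos(y),np.sin(y)
            dp.append([int(round(v)) if abs(v)>8 else round(v,1) for v in (st[0]*c+st[1]*s_, st[0]*s_-st[1]*c, -st[2])]); w.append([0,0,round(-dy,2)]); y+=dy
        p=np.array([x_,y_,z_])
    print('{"dp":%s,"angular":%s}'%(str(dp).replace(' ',''),str(w).replace(' ','')))
E
python3 -c "
from plan import *
plan([(350,-330,260,0.6,6),(500,-170,250,1.1,4)])"
```

```text
from [  -0.8 -305.2  242.3] yaw -0.029 tilt [-0.003  0.    -1.   ]
{"dp":[[59,np.float64(2.5),np.float64(-2.9)],[58,9,np.float64(-2.9)],[57,15,np.float64(-2.9)],[55,20,np.float64(-2.9)],[52,26,np.float64(-2.9)],[49,31,np.float64(-2.9)],[54,-12,np.float64(2.5)],[55,np.float64(-5.1),np.float64(2.5)],[55,np.float64(1.8),np.float64(2.5)],[54,9,np.float64(2.5)]],"angular":[[0,0,np.float64(-0.1)],[0,0,np.float64(-0.1)],[0,0,np.float64(-0.1)],[0,0,np.float64(-0.1)],[0,0,np.float64(-0.1)],[0,0,np.float64(-0.1)],[0,0,np.float64(-0.13)],[0,0,np.float64(-0.13)],[0,0,np.float64(-0.13)],[0,0,np.float64(-0.13)]]}
```

```bash
sed -i 's/round(v,1)/float(round(v,1))/; s/round(-dy,2)/float(round(-dy,2))/' plan.py
python3 -m inch '{"dp":[[59,3,-3],[58,9,-3],[57,15,-3],[55,20,-3],[52,26,-3],[49,31,-3],[54,-12,3],[55,-5,3],[55,2,3],[54,9,3]],"angular":[[0,0,-0.1],[0,0,-0.1],[0,0,-0.1],[0,0,-0.1],[0,0,-0.1],[0,0,-0.1],[0,0,-0.13],[0,0,-0.13],[0,0,-0.13],[0,0,-0.13]]}'
python3 -c "
from plan import *
plan([(485,150,240,1.392,6),(426,340,200,1.392,4)])"
```

```text
t: 2.7
tcp_pos: [510.5, -177.7, 247.5]
tool_rot: [0.851, 0.525, -0.002, 0.002]
contact_force: [-0.5, -0.2, 0.3]
width: 60.0
from [ 510.5 -177.7  247.5] yaw 1.105 tilt [-0.    -0.005 -1.   ]
{"dp":[[47,-28,1.3],[48,-26,1.3],[49,-24,1.3],[50,-21,1.3],[51,-19,1.3],[52,-16,1.3],[44,-23,10],[44,-23,10],[44,-23,10],[44,-23,10]],"angular":[[0,0,-0.05],[0,0,-0.05],[0,0,-0.05],[0,0,-0.05],[0,0,-0.05],[0,0,-0.05],[0,0,-0.0],[0,0,-0.0],[0,0,-0.0],[0,0,-0.0]]}
```

```bash
python3 -m inch '{"dp":[[47,-28,1],[48,-26,1],[49,-24,1],[50,-21,1],[51,-19,1],[52,-16,1],[44,-23,10],[44,-23,10],[44,-23,10],[44,-23,10]],"angular":[[0,0,-0.05],[0,0,-0.05],[0,0,-0.05],[0,0,-0.05],[0,0,-0.05],[0,0,-0.05],[0,0,0],[0,0,0],[0,0,0],[0,0,0]]}'
python3 - <<'E'
from h import *
import pickle
s=manip.get_state(); im=manip.camera('wrist')[...,::-1]; cv2.imwrite('pics/w1.png',im); pickle.dump(s,open('w1.pkl','wb'))
print(s['tcp_pos'],proj('wrist',[426,365,13],s),proj('wrist',[426,365,43],s))
E
```

```text
t: 3.95
tcp_pos: [418.2, 351.8, 197.6]
tool_rot: [0.761, 0.649, 0.0, 0.002]
contact_force: [0.8, -0.1, 0.2]
width: 59.9
[418.24464659 351.78391278 197.58628881] [267.48812066 165.42176871] [268.34708914 171.57162621]
```

View pics/w1.png

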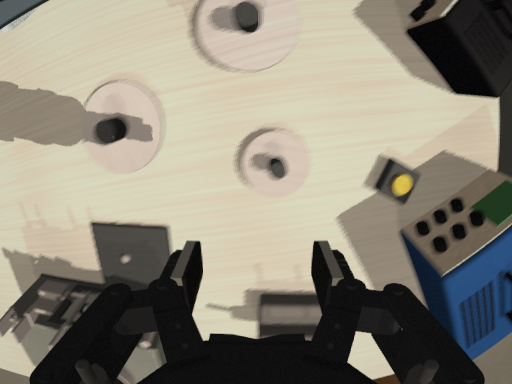

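The wrist view shows the cover disc centred at about (277,161), with its knob at about (279,168).

```bash
python3 - <<'E'
from h import *
import pickle
s=pickle.load(open('w1.pkl','rb')); im=cv2.imread('pics/w1.png')
g=im[:,:,:].astype(int); sub=g[120:205,232:322]
# disc is less yellow than the table: use R-B
d=sub[...,2]-sub[...,0]; print('rb disc',d[20,50],'table',d[3,80], 'int',sub[20,50],sub[3,80])
m=((d<26)&(sub.max(2)>130)).astype(np.uint8); m=cv2.morphologyEx(m,cv2.MORPH_OPEN,np.ones((3,3)))
c=max(cv2.findContours(m,0,1)[0],key=cv2.contourArea); h=cv2.convexHull(c); e=cv2.fitEllipse(h); print(e)
u=np.array(e[0])+[232,120]; w=onz('wrist',u,13,s); print('disc',u,w)
a=e[1]; print('diam mm', [np.linalg.norm(onz('wrist',u+v,13,s)-onz('wrist',u-v,13,s)) for v in(np.array([a[0]/2,0]),np.array([0,a[1]/2]))])
k=(sub.max(2)<60).astype(np.uint8); n,l,st,cc=cv2.connectedComponentsWithStats(k); print(st[1:],cc[1:]+[232,120])
for z in(22,28,33): print(z,[onz('wrist',x+[232,120],z,s).round(1) for x in cc[1:]])
E
```

```text
rb disc 32 table 30 int [184 200 216] [188 214 218]
((27.48567771911621, 40.34748458862305), (14.666169166564941, 16.542219161987305), 173.3800811767578)
disc [259.48567772 160.34748459] [417.95844923 356.04705964  13.        ]
diam mm [np.float64(18.390278056463597), np.float64(21.314891671181744)]
[[39 39  9  7 36]] [[273.97222222 161.19444444]]
22 [array([419.7, 373.7,  22. ])]
28 [array([418.3, 373.5,  28. ])]
33 [array([417.1, 373.4,  33. ])]
```

```bash
python3 - <<'E'
from h import *
import pickle
s=pickle.load(open('w1.pkl','rb')); im=cv2.imread('pics/w1.png')
g=cv2.GaussianBlur(im,(3,3),0).astype(float); sub=g[115:210,230:325]
rg=sub[...,1]/sub[...,2]
m=((rg<0.955)&(sub.max(2)>150)).astype(np.uint8); m=cv2.morphologyEx(m,cv2.MORPH_OPEN,np.ones((3,3)))
c=max(cv2.findContours(m,0,1)[0],key=cv2.contourArea); h=cv2.convexHull(c); e=cv2.fitEllipse(h); print(e,cv2.boundingRect(c))
u=np.array(e[0])+[230,115]; w=onz('wrist',u,12,s); print('disc',u,w)
print('diam mm', [np.linalg.norm(onz('wrist',u+v,12,s)-onz('wrist',u-v,12,s)) for v in(np.array([e[1][0]/2,0]),np.array([0,e[1][1]/2]))])
k=(sub.max(2)<90).astype(np.uint8); n,l,st,cc=cv2.connectedComponentsWithStats(k); print(st[1:],cc[1:]+[230,115])
print(proj('wrist',[w[0],w[1],43],s),proj('wrist',[w[0],w[1],13],s))
vis=cv2.resize(im[115:210,230:325],(570,570),interpolation=cv2.INTER_CUBIC); cv2.ellipse(vis,((e[0][0]*6+3,e[0][1]*6+3),(e[1][0]*6,e[1][1]*6),e[2]),(0,0,255),1)
cv2.imwrite('pics/w1c.png',vis)
E
```

```text
((19.340993881225586, 48.4047966003418), (89.17989349365234, 124.57926940917969), 79.93132019042969) (0, 4, 80, 91)
disc [249.34099388 163.4047966 ] [420.09635674 342.77815149  12.        ]
diam mm [np.float64(113.31661686435403), np.float64(164.56049204611767)]
[[ 39  43  15  19 191]] [[276.23036649 166.78534031]]
[248.66335721 169.59541574] [249.32079105 163.58896099]
```

View pics/w1c.png

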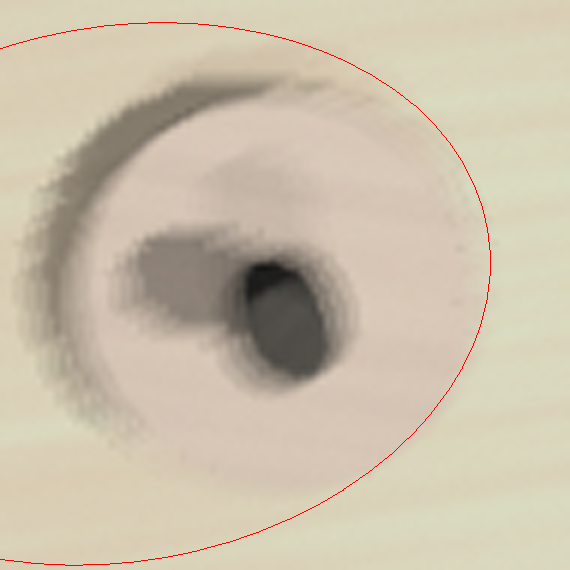

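The enlarged crop has the disc spanning about x 75–470 and y 82–490, and the knob running from (270,275) to (300,350).

```bash
python3 - <<'E'
from h import *
import pickle
s=pickle.load(open('w1.pkl','rb'))
q=lambda u,v:(229.6+u/6,114.6+v/6)
E=[onz('wrist',q(*p),12,s) for p in((75,287),(470,287),(275,82),(275,490))]
print(np.linalg.norm(E[0]-E[1]),np.linalg.norm(E[2]-E[3]),(E[0]+E[1])/2,(E[2]+E[3])/2)
w=onz('wrist',q(273,287),12,s);print(w)
for z in(13,43): print(((proj('wrist',[w[0],w[1],z],s)-[229.6,114.6])*6).round())
print(onz('wrist',q(288,322),30,s))
from plan import *
plan([(418,373.5,120,1.392,2),(418,373.5,20,1.392,6)])
E
```

```text
83.53645802185474 88.65852452756877 [423.74147469 375.2504387   12.        ] [424.92106875 375.44501118  12.        ]
[423.87222448 375.06232262  12.        ]
[273. 288.]
[282. 324.]
[427.14145676 376.59616383  30.        ]
from [413.6 359.1 197. ] yaw 1.421 tilt [-0.     0.002 -1.   ]
{"dp":[[7.5,1.1,38],[7.5,1.0,38],[0.0,0.0,17],[0.0,0.0,17],[0.0,0.0,17],[0.0,0.0,17],[0.0,0.0,17],[0.0,0.0,17]],"angular":[[0,0,0.01],[0,0,0.01],[0,0,-0.0],[0,0,-0.0],[0,0,-0.0],[0,0,-0.0],[0,0,-0.0],[0,0,-0.0]]}
```

```bash
python3 - <<'E'
from h import *
import pickle
s=manip.get_state(); im=manip.camera('wrist')[...,::-1]; cv2.imwrite('pics/w2.png',im); pickle.dump(s,open('w2.pkl','wb'))
s2=manip.get_state(); print(s['t'],s['tcp_pos'],s2['tcp_pos'])
c0=proj('wrist',[424,375,28],s).astype(int); print(c0)
x0,y0=c0-60; sub=cv2.GaussianBlur(im,(3,3),0)[y0:y0+120,x0:x0+120].astype(float)
k=(sub.max(2)<85).astype(np.uint8); n,l,st,cc=cv2.connectedComponentsWithStats(k)
for t,c in zip(st[1:],cc[1:]):
    if t[4]>60: print(t,c+[x0,y0],onz('wrist',c+[x0,y0],30,s))
# top camera knob
im=cv2.imread('pics/top_raw.png'); k=(im.max(2)<80).astype(np.uint8); k[:195]=0;k[225:]=0;k[:,:125]=0;k[:,155:]=0
n,l,st,cc=cv2.connectedComponentsWithStats(k); print(st[1:],cc[1:]); print([onz('top',c,30) for c in cc[1:]])
for q in((140.2,208.6),): print(onz('top',q,13))
E
```

```text
4.0 [413.63693842 359.06865411 196.98590183] [414.80398637 356.10952276 197.33386209]
[269 170]
[ 51  54  17  20 273] [267.67032967 173.42857143] [426.34916975 372.02621322  30.        ]
[[133 204  15   9  71]
 [142 205  13  18  46]] [[139.4084507  208.12676056]
 [150.06521739 214.82608696]]
[array([425.23783289, 363.09485273,  30.        ]), array([403.93119512, 326.97090319,  30.        ])]
[425.8130264  365.58012297  13.        ]
```

```bash
python3 - <<'E'
from h import *
for i in range(4):
    s=manip.get_state(); im=manip.camera('wrist')[...,::-1]
    c0=proj('wrist',[424,370,28],s).astype(int); x0,y0=c0-60; sub=cv2.GaussianBlur(im,(3,3),0)[y0:y0+120,x0:x0+120].astype(float)
    k=(sub.max(2)<85).astype(np.uint8); n,l,st,cc=cv2.connectedComponentsWithStats(k)
    for t,c in zip(st[1:],cc[1:]):
        if t[4]>60: print(s['tcp_pos'].round(1),t,(c+[x0,y0]).round(1),onz('wrist',c+[x0,y0],30,s).round(1))
cv2.imwrite('pics/w3.png',im)
# rectified top-down patch from the wrist at z=13 (homography by ray casting) and from the top camera
for n,src in(('wrist',im),('top',cv2.imread('pics/top_raw.png'))):
    gx,gy=np.meshgrid(np.arange(420,309,-1.),np.arange(490,369,-1.)) 
    gy2,gx2=gx,gy
    mp=np.array([[proj(n,[gx2[i,j],gy2[i,j],13],s) for j in range(0,gx.shape[1])] for i in range(gx.shape[0])],np.float32)
    cv2.imwrite(f'pics/rect_{n}.png',cv2.resize(cv2.remap(src,mp,None,cv2.INTER_CUBIC),None,fx=3.5,fy=3.5))
a=cv2.imread('pics/rect_wrist.png');b=cv2.convertScaleAbs(cv2.imread('pics/rect_top.png'),alpha=1.7)
cv2.imwrite('pics/rect.png',np.hstack([a,b]))
E
```

```text
[414.8 356.1 197.3] [ 54  53  16  20 261] [269.7 172.5] [426.8 371.3  30. ]
[416.6 353.2 197.5] [ 54  53  17  20 264] [272.3 170.7] [427.  371.5  30. ]
[417.9 351.2 197.6] [ 54  54  17  20 271] [274.2 169.2] [427.1 371.7  30. ]
[418.8 350.1 197.7] [ 54  54  17  20 271] [275.2 168.2] [427.  371.9  30. ]Traceback (most recent call last):
  File "<stdin>", line 13, in <module>
  File "h.py", line 14, in proj
    c=manip.camera_info(n); p=np.asarray(p,float)
ValueError: time passes only in moves, steps and waits
```

```bash
sed -i 's/^def ray/import functools\nmanip_ci=functools.lru_cache(None)(lambda n:manip.camera_info(n))\ndef ray/; s/c=manip.camera_info(n)/c=manip_ci(n)/' h.py
python3 -c "
from plan import *
plan([(427,371.5,110,1.392,4),(427,371.5,60,1.392,2)])"
```

```text
from [419.3 349.5 197.9] yaw 1.413 tilt [ 0.003 -0.004 -1.   ]
{"dp":[[5.7,1.0,22],[5.7,1.0,22],[5.8,1.0,22],[5.8,1.0,22],[0.0,0.0,25],[0.0,0.0,25]],"angular":[[0,0,0.01],[0,0,0.01],[0,0,0.01],[0,0,0.01],[0,0,-0.0],[0,0,-0.0]]}
```

```bash
python3 -m inch '{"dp":[[6,4,22],[6,2,22],[6,1,22],[4,1,22],[1,0,20],[0,0,20],[0,0,9],[0,0,0],[0,0,0],[0,0,0]],"angular":[[0,0,0],[0,0,0],[0,0,0],[0,0,0],[0,0,0],[0,0,0],[0,0,0],[0,0,0],[0,0,0],[0,0,0]]}'
python3 - <<'E'
from plan import *
s=manip.get_state(); im=manip.camera('wrist')[...,::-1]; cv2.imwrite('pics/w4.png',im)
print(s['tcp_pos'],proj('wrist',[427,371.5,13],s),proj('wrist',[427,371.5,43],s),proj('wrist',s['tcp_pos'],s))
plan([(427,371.5,18,1.392,4)])
E
```

```text
t: 5.5
tcp_pos: [443.2, 359.0, 60.8]
tool_rot: [0.768, 0.64, 0.003, 0.006]
contact_force: [0.3, 0.1, 0.6]
width: 59.7
[443.20785156 358.96020397  60.83737678] [267.48659358 176.95892694] [268.87051605 189.16865025] [255.26477093 223.72704072]
from [443.2 359.   60.9] yaw 1.39 tilt [ 0.011 -0.005 -1.   ]
{"dp":[[2.3,-4.6,11],[2.3,-4.6,11],[2.3,-4.5,11],[2.3,-4.5,11]],"angular":[[0,0,-0.0],[0,0,-0.0],[0,0,-0.0],[0,0,-0.0]]}
```

View pics/w4.png

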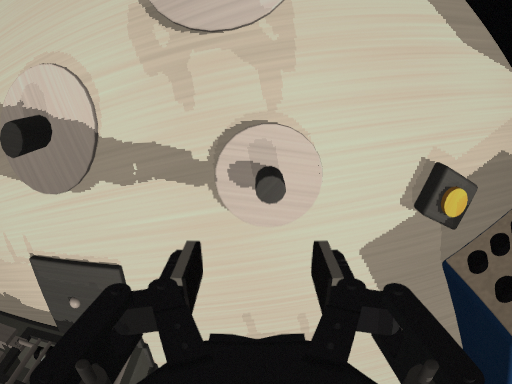

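The disc is centred at (268,174) and the knob top at (271,187), within 3 px of prediction, so I'll take the cover to be at (426,372).

```bash
python3 -m inch '{"dp":[[5,-8,0],[4,-7,0],[1,-3,5],[0,0,10],[0,0,0],[0,0,0],[0,0,0],[0,0,0],[0,0,0],[0,0,0]],"angular":[[0,0,0],[0,0,0],[0,0,0],[0,0,0],[0,0,0],[0,0,0],[0,0,0],[0,0,0],[0,0,0],[0,0,0]]}'
python3 - <<'E'
from plan import *
plan([(426,372,18,1.392,4)]);print(manip.get_state()['qd'].round(3))
E
```

```text
t: 6.8
tcp_pos: [426.4, 373.4, 45.1]
tool_rot: [0.768, 0.64, 0.003, 0.006]
contact_force: [-0.6, -1.0, 0.3]
width: 59.8
from [426.4 373.4  45.1] yaw 1.39 tilt [ 0.012 -0.005 -1.   ]
{"dp":[[-0.4,-0.0,6.8],[-0.4,-0.0,6.8],[-0.4,-0.0,6.8],[-0.4,-0.0,6.8]],"angular":[[0,0,-0.0],[0,0,-0.0],[0,0,-0.0],[0,0,-0.0]]}
[ 0.001 -0.003 -0.001 -0.001  0.001 -0.001  0.003]
```

```bash
python3 -m inch '{"dp":[[0,0,7],[0,0,7],[0,0,7],[0,0,5],[0,0,0],[0,0,0],[0,0,0],[0,0,0],[0,0,0],[0,0,0]],"angular":[[0.013,0,0],[0,0,0],[0,0,0],[0,0,0],[0,0,0],[0,0,0],[0,0,0],[0,0,0],[0,0,0],[0,0,0]]}'
python3 -m inch '{"dp":[[0,0,0],[0,0,0],[0,0,0],[0,0,0],[0,0,0],[0,0,0],[0,0,-20],[0,0,-30],[0,0,-30],[0,0,-30]],"angular":[[0,0,0],[0,0,0],[0,0,0],[0,0,0],[0,0,0],[0,0,0],[0,0,0],[0,0,0],[0,0,0],[0,0,0]]}' 0.1 60
python3 -c "
from plan import *
plan([(480,240,240,1.392,3),(560,110,240,1.392,3)])"
```

```text
t: 8.05
tcp_pos: [426.4, 373.4, 17.3]
tool_rot: [0.768, 0.64, -0.001, 0.0]
contact_force: [0.3, 0.3, 0.1]
width: 59.7
t: 9.3
tcp_pos: [425.4, 372.3, 127.9]
tool_rot: [0.768, 0.641, -0.004, 0.0]
contact_force: [0.5, 0.2, -0.6]
width: 8.4
from [425.4 372.3 127.9] yaw 1.391 tilt [-0.006 -0.005 -1.   ]
{"dp":[[-40,26,-37],[-40,26,-37],[-40,26,-37],[-38,34,-0.0],[-38,34,-0.0],[-38,34,-0.0]],"angular":[[0,0,-0.0],[0,0,-0.0],[0,0,-0.0],[0,0,-0.0],[0,0,-0.0],[0,0,-0.0]]}
```

```bash
python3 - <<'E'
from plan import *
s=manip.get_state(); im=manip.camera('wrist')[...,::-1]; cv2.imwrite('pics/w5.png',im)
print(s['tcp_pos'],s['width'],proj('wrist',[427,371.5,13],s),proj('wrist',[427,371.5,43],s))
E
```

```text
[425.37072472 372.28172069 127.92078533] 8.444091238998977 [255.92282876 178.7616347 ] [255.66696551 187.55693285]
```

View pics/w5.png

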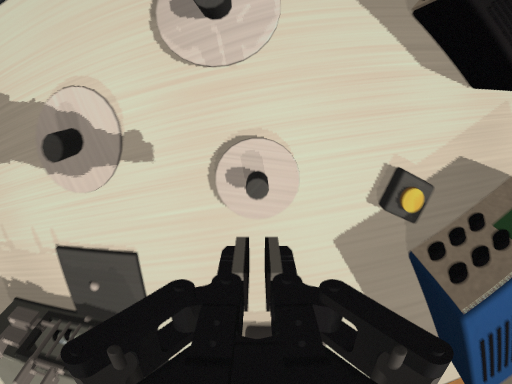

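The cover is still on the counter, with its disc at (258,177) and knob at (257,184), so the jaws missed it. The fingertips appear at y≈238. I'll check that against the hand-eye calibration.

```bash
python3 - <<'E'
from h import *
s=manip.get_state(); T=R.from_quat(s['tool_rot'])
for p in((8,-11,0),(8,0,0),(8,11,0),(8,-11,-13),(8,-11,-40),(8,0,-40),(-8,-11,-5)):
    print(p,proj('wrist',T.apply(p)+s['tcp_pos'],s).round(1))
# top view of cover and gripper now
im=manip.camera('top')[...,::-1]; cv2.imwrite('pics/top1.png',im)
def rect(n,src,x0,x1,y0,y1,z,sc):
    X=np.arange(x1,x0,-1/sc); Y=np.arange(y1,y0,-1/sc)
    m=np.array([[proj(n,[x,y,z],s) for y in Y] for x in X],np.float32); return cv2.remap(src,m,None,cv2.INTER_CUBIC)
a=rect('top',cv2.imread('pics/top_raw.png'),370,480,310,430,13,3.3); b=rect('wrist',cv2.imread('pics/w5.png'),370,480,310,430,13,3.3)
cv2.imwrite('pics/rect.png',np.hstack([cv2.convertScaleAbs(a,alpha=1.7),b]))
E
```

```text
(8, -11, 0) [267.5 208.4]
(8, 0, 0) [267.3 223.7]
(8, 11, 0) [267.  238.3]
(8, -11, -13) [268.3 216.3]
(8, -11, -40) [270.1 236.6]
(8, 0, -40) [269.7 254.4]
(-8, -11, -5) [242.6 211.3]
```

View pics/rect.png

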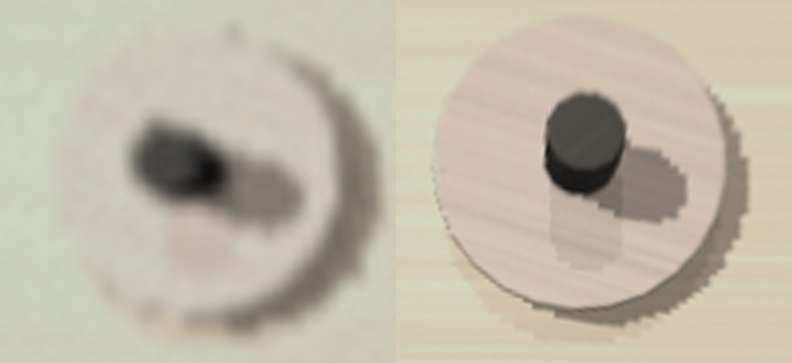

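```bash
python3 - <<'E'
from h import *
t=np.array([161.5,-654.9,192]);x=np.array([.24,-.971,0])
for dz in(0,13,30,45): print(dz,(proj('scene',t+45*x+[0,0,dz])/.64).round(),(proj('scene',t-45*x+[0,0,dz])/.64).round())
sc=manip.camera('scene')[...,::-1]; s=manip.get_state(); print(s['tcp_pos'])
u=proj('scene',s['tcp_pos']); print(u, [proj('scene',s['tcp_pos']+[0,0,d]) for d in(15,30,45)])
cv2.imwrite('pics/sc1.png',sc)
a,b=u.astype(int); c=sc[b-70:b+50,a-80:a+80]; c=cv2.resize(c,None,fx=5,fy=5,interpolation=cv2.INTER_CUBIC); cv2.imwrite('pics/sc1c.png',c); print('origin',a-80,b-70)
E
```

```text
0 [ 96. 205.] [136. 202.]
13 [ 95. 200.] [135. 197.]
30 [ 93. 193.] [134. 190.]
45 [ 92. 187.] [133. 184.]
[426.14262543 373.14216564 128.44625196]
[364.62220484 186.56967947] [array([365.35871791, 182.69256005]), array([366.10365256, 178.77110808]), array([366.85715408, 174.80455881])]
origin 284 116
```

View pics/sc1c.png

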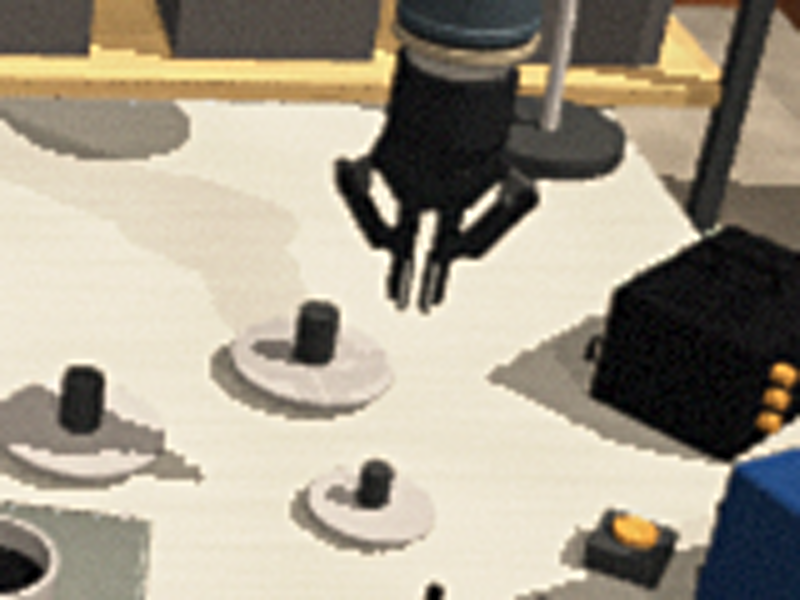

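The scene view puts the fingertips about 33 mm above the reported TCP, at crop (415,308). The wrist view independently gives about 40 mm. So the physical tips end roughly 36 mm short of the stated TCP, and the jaws closed above the knob. I'll go lower by that much.

```bash
python3 -m inch '{"dp":[[0,2,15],[0,0,20],[0,0,20],[0,0,20],[0,0,20],[0,0,20],[0,0,15],[0,0,0],[0,0,0],[0,0,0]],"angular":[[-0.005,0.006,0],[0,0,0],[0,0,0],[0,0,0],[0,0,0],[0,0,0],[0,0,0],[0,0,0],[0,0,0],[0,0,0]]}' 0.7
python3 -c "
from plan import *
plan([(428,372.5,-14,1.392,2)])"
```

```text
t: 10.7
tcp_pos: [425.7, 369.4, -11.2]
tool_rot: [0.768, 0.641, -0.002, 0.001]
contact_force: [0.5, 0.8, 0.1]
width: 59.8
from [425.7 369.4 -11.2] yaw 1.391 tilt [-0.003 -0.004 -1.   ]
{"dp":[[1.7,0.9,1.4],[1.7,0.9,1.4]],"angular":[[0,0,-0.0],[0,0,-0.0]]}
```

```bash
python3 -m inch '{"dp":[[3,2,3],[0,0,0],[0,0,0],[0,0,0],[0,0,0],[0,0,0],[0,0,0],[0,0,0],[0,0,0],[0,0,0]],"angular":[[0,0,0],[0,0,0],[0,0,0],[0,0,0],[0,0,0],[0,0,0],[0,0,0],[0,0,0],[0,0,0],[0,0,0]]}' 0 60
python3 -c "
from plan import *
plan([(430,370,160,1.392,4),(500,240,200,1.392,6)])"
```

```text
t: 11.95
tcp_pos: [429.0, 372.5, -13.1]
tool_rot: [0.768, 0.641, -0.001, 0.001]
contact_force: [-0.2, 0.5, 0.3]
width: 19.3
from [429.  372.5 -13.1] yaw 1.391 tilt [-0.001 -0.003 -1.   ]
{"dp":[[-0.6,0.3,-43],[-0.6,0.3,-43],[-0.6,0.3,-43],[-0.6,0.3,-43],[-19,15,-6.7],[-19,15,-6.7],[-19,15,-6.7],[-19,15,-6.7],[-19,15,-6.7],[-19,15,-6.7]],"angular":[[0,0,-0.0],[0,0,-0.0],[0,0,-0.0],[0,0,-0.0],[0,0,0.0],[0,0,0.0],[0,0,0.0],[0,0,0.0],[0,0,0.0],[0,0,0.0]]}
```

```bash
python3 -m inch '{"dp":[[0,0,-30],[0,0,-43],[0,0,-43],[0,0,-43],[-19,15,-12],[-30,20,-6],[-30,20,-6],[-20,15,0],[0,0,0],[0,0,0]],"angular":[[0,0,0],[0,0,0],[0,0,0],[0,0,0],[0,0,0],[0,0,0],[0,0,0],[0,0,0],[0,0,0],[0,0,0]]}'
python3 - <<'E'
from plan import *
import pickle
s=manip.get_state(); im=manip.camera('wrist')[...,::-1]; cv2.imwrite('pics/w6.png',im); pickle.dump(s,open('w6.pkl','wb'))
sc=manip.camera('scene')[...,::-1]; cv2.imwrite('pics/sc2.png',sc)
u=proj('scene',s['tcp_pos']).astype(int); c=cv2.resize(sc[u[1]-55:u[1]+45,u[0]-60:u[0]+60],(460,384),interpolation=cv2.INTER_CUBIC); print(u-[60,55])
cv2.imwrite('pics/m6.png',np.hstack([cv2.resize(im,(512,384))[:, 150:460],c]))
print(s['width'],proj('wrist',[675.5,80.5,150],s))
plan([(675,80,180,1.392,6)])
E
```

```text
t: 13.2
tcp_pos: [480.2, 259.5, 173.8]
tool_rot: [0.767, 0.642, -0.003, 0.0]
contact_force: [0.6, 0.3, -2.5]
width: 19.5
[274 127]
19.456681421637178 [138.8466078  378.27812876]
from [480.2 259.6 173.8] yaw 1.394 tilt [-0.005 -0.005 -1.   ]
{"dp":[[-24,37,-1.0],[-24,37,-1.0],[-24,37,-1.0],[-24,37,-1.0],[-24,37,-1.0],[-24,37,-1.0]],"angular":[[0,0,0.0],[0,0,0.0],[0,0,0.0],[0,0,0.0],[0,0,0.0],[0,0,0.0]]}
```

View pics/m6.png

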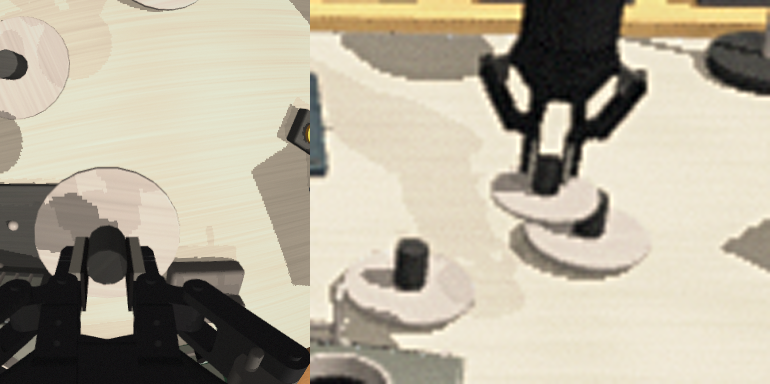

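The cover is held: the wrist image shows the disc at about (257,240) with the knob top at about (257,262) between the pads, and the wrist reads 2.5 N. Next I'll check numerically how it sits in the tool frame.

```bash
python3 - <<'E'
from h import *
import pickle
s=pickle.load(open('w6.pkl','rb')); T=R.from_quat(s['tool_rot']); P=lambda *p:proj('wrist',T.apply(p)+s['tcp_pos'],s).round(1)
for y in(-10,-5,0,5,10): print(y,'knobtop',P(0,y,-56),'left/right',P(-11,y,-56),P(11,y,-56),'disc top c',P(0,y,-26),'disc far',P(0,y-44,-26),'L/R',P(-44,y,-26),P(44,y,-26))
im=cv2.imread('pics/w6.png'); g=cv2.cvtColor(im,cv2.COLOR_BGR2GRAY)
# disc edge points: mask R/G ratio
b=cv2.GaussianBlur(im,(3,3),0).astype(float)
print('col 257 y150-300', [tuple(int(v) for v in b[y,257]) for y in range(155,300,6)])
print('row 225 L', [(x,tuple(int(v) for v in b[225,x])) for x in range(178,200,2)])
print('row 225 R', [(x,tuple(int(v) for v in b[225,x])) for x in range(320,345,2)])
E
```

```text
-10 knobtop [254.8 253.6] left/right [232.  253.5] [277.7 253.5] disc top c [255.1 226.9] disc far [255.  150.7] L/R [179.8 226.1] [330.5 226.2]
-5 knobtop [254.8 262.4] left/right [232.4 262.2] [277.3 262.3] disc top c [255.1 234.7] disc far [255.  159.9] L/R [180.7 233.8] [329.6 233.9]
0 knobtop [254.9 270.8] left/right [232.7 270.6] [277.  270.7] disc top c [255.1 242.3] disc far [255.  169.1] L/R [181.6 241.2] [328.8 241.3]
5 knobtop [254.9 278.9] left/right [233.1 278.7] [276.7 278.8] disc top c [255.1 249.7] disc far [255.  178.1] L/R [182.4 248.5] [327.9 248.6]
10 knobtop [254.9 286.7] left/right [233.5 286.5] [276.3 286.6] disc top c [255.1 256.8] disc far [255.  186.9] L/R [183.3 255.5] [327.1 255.6]
col 257 y150-300 [(202, 225, 229), (203, 226, 229), (124, 138, 147), (184, 201, 219), (181, 197, 213), (183, 199, 216), (189, 206, 221), (182, 198, 216), (176, 192, 209), (179, 195, 212), (184, 200, 218), (115, 125, 135), (29, 30, 31), (29, 30, 31), (29, 30, 31), (28, 30, 31), (50, 53, 54), (51, 55, 57), (54, 57, 59), (51, 54, 57), (52, 56, 56), (54, 58, 59), (199, 218, 228), (193, 210, 225), (197, 222, 227)]
row 225 L [(178, (72, 77, 80)), (180, (72, 77, 81)), (182, (72, 78, 81)), (184, (92, 100, 106)), (186, (130, 140, 153)), (188, (130, 142, 154)), (190, (130, 141, 154)), (192, (130, 141, 154)), (194, (129, 141, 154)), (196, (129, 142, 154)), (198, (129, 141, 153))]
row 225 R [(320, (195, 213, 227)), (322, (196, 213, 227)), (324, (196, 215, 227)), (326, (197, 215, 227)), (328, (194, 213, 224)), (330, (187, 211, 223)), (332, (192, 218, 228)), (334, (193, 218, 228)), (336, (193, 219, 228)), (338, (194, 220, 229)), (340, (195, 220, 229)), (342, (195, 220, 229)), (344, (195, 221, 229))]
```

```bash
python3 -c "
from plan import *
plan([(660,232,205,1.392,6)])"
python3 -m inch '{"dp":[[0,15,-6],[0,30,-6],[0,35,-6],[0,35,-6],[0,30,-6],[0,20,0],[0,12,0],[0,0,0],[0,0,0],[0,0,0]],"angular":[[0,0,0],[0,0,0],[0,0,0],[0,0,0],[0,0,0],[0,0,0],[0,0,0],[0,0,0],[0,0,0],[0,0,0]]}'
python3 - <<'E'
from plan import *
import pickle
s=manip.get_state(); im=manip.camera('wrist')[...,::-1]; cv2.imwrite('pics/w7.png',im); pickle.dump(s,open('w7.pkl','wb'))
print(s['tcp_pos'],manip.get_state()['tcp_pos'],proj('wrist',[675.5,80.5,150],s))
def dark(src,c,r,th):
    x0,y0=(np.array(c)-r).astype(int).clip(0); g=cv2.GaussianBlur(src,(3,3),0).max(2)[y0:y0+2*r,x0:x0+2*r]
    cs=cv2.findContours((g<th).astype(np.uint8),0,1)[0]
    for k in sorted(cs,key=cv2.contourArea)[-3:]:
        if len(k)>8: e=cv2.fitEllipse(k); print(' ',np.array(e[0])+[x0,y0],e[1],cv2.contourArea(k)); 
T=cv2.imread('pics/top_raw.png')
for th in(25,35,45): print('top',th); dark(T,(226,124),22,th)
for th in(40,60,80): print('wr',th); dark(im,proj('wrist',[675.5,80.5,150],s),65,th)
E
```

```text
from [480.2 259.6 173.8] yaw 1.394 tilt [-0.005 -0.005 -1.   ]
{"dp":[[0.8,30,-5.2],[0.8,30,-5.2],[0.8,30,-5.2],[0.8,30,-5.2],[0.8,30,-5.2],[0.8,30,-5.2]],"angular":[[0,0,0.0],[0,0,0.0],[0,0,0.0],[0,0,0.0],[0,0,0.0],[0,0,0.0]]}
t: 14.55
tcp_pos: [664.4, 231.5, 205.4]
tool_rot: [0.765, 0.644, -0.002, 0.0]
contact_force: [0.4, 0.7, -2.4]
width: 19.9
[664.4338926  231.48665804 205.36682888] [664.38582157 231.55490755 205.42402507] [104.69948554 231.07871453]
top 25
  [225.5347805  123.55571175] (17.348100662231445, 19.5456600189209) 265.0
top 35
  [225.70522118 123.47380638] (18.507200241088867, 20.279211044311523) 292.5
top 45
  [234.35260582 132.76872635] (6.953777313232422, 13.384896278381348) 21.0
  [225.54647255 123.47657585] (19.02414321899414, 21.07244873046875) 313.0
wr 40
  [ 85.22869873 294.04335022] (2.2006442546844482, 11.826055526733398) 15.5
  [158.22766113 289.08018494] (14.235771179199219, 31.828065872192383) 266.5
  [112.77432251 225.65203094] (40.53076171875, 63.25471878051758) 2012.0
wr 60
  [ 84.67684174 293.72022247] (3.2362027168273926, 11.873753547668457) 21.0
  [158.05459595 288.83900452] (14.759552955627441, 33.19841766357422) 282.0
  [112.68012238 225.69844818] (41.78814697265625, 64.55272674560547) 2117.0
wr 80
  [ 77.79909515 270.40395355] (4.299732208251953, 88.87093353271484) 264.5
  [157.93283081 288.5160141 ] (15.641745567321777, 33.01136016845703) 297.5
  [112.67516327 225.92174149] (42.62852478027344, 65.4894027709961) 2191.0
```

```bash
python3 - <<'E'
import cv2,numpy as np
im=cv2.imread('pics/w7.png'); cv2.imwrite('pics/w7c.png',cv2.resize(im[120:320,0:240],(720,600),interpolation=cv2.INTER_CUBIC))
E
```

```text
(no output)
```

View pics/w7c.png

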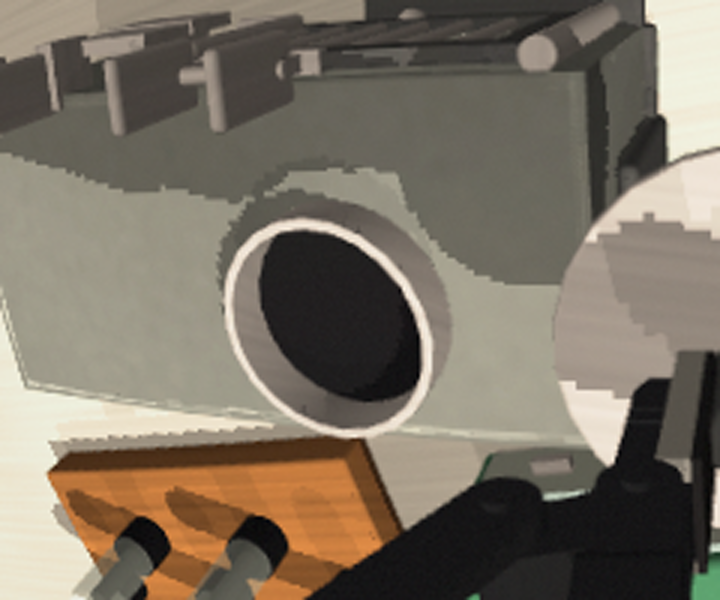

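The wrist crop shows the neck rim from (225,300) to (435,340) and from (305,218) to (350,437). The gate-grip tabs' rear upper edges are at (214,50) and (114,60), the hinge-pin top is at (537,52), and the jamb's inner tab is at about (52,42).

```bash
python3 - <<'E'
from plan import *
import pickle
from scipy.optimize import least_squares
s=pickle.load(open('w7.pkl','rb')); im=cv2.imread('pics/w7.png')
m=np.zeros(im.shape[:2],np.uint8); sub=im[185:275,66:154]; b=(sub.min(2)>185).astype(np.uint8)
n,l,st,c=cv2.connectedComponentsWithStats(b); k=1+st[1:,4].argmax(); print(st[k])
ys,xs=np.where(l==k); W=np.array([onz('wrist',(x+66,y+185),150,s)[:2] for x,y in zip(xs,ys)])
r=least_squares(lambda p:np.hypot(*(W-p[:2]).T)-p[2],[675,80,38],loss='soft_l1'); print('neck',r.x,np.abs(r.fun).mean())
print('top neck',onz('top',(225.6,123.5),150)[:2])
f=lambda u,v:((u+.5)/3-.5,(v+.5)/3-.5+120)
a=-.1786;Rm=np.array([[np.cos(a),-np.sin(a)],[np.sin(a),np.cos(a)]]);o=np.array([653.3,38.7])
H=onz('wrist',f(537,52),175,s)[:2]
for n,uv,z in(('g_hinge tab',(214,50),175),('g2',(114,60),175),('j_in',(52,42),175),('g_h bottom',(219,131),132),('g2 bottom',(121,134),132),('hinge130',(537,52),130),('hinge145',(537,52),145),('corner',(587,70),130),('bl',(25,385),130)):
    w=onz('wrist',f(*uv),z,s)[:2]; print(n,w.round(1),(Rm.T@(w-o)).round(1))
T=R.from_quat(s['tool_rot']); cov=T.apply([1,-1.5,-13])+s['tcp_pos']; print('cover now',cov)
d=T.inv().apply([r.x[0]-cov[0],r.x[1]-cov[1],0]);print('tool shift needed',d, manip.get_state()['tcp_pos'])
E
```

```text
[  9   8  69  73 510]
neck [675.81413667  83.46856313  37.60913668] 0.6880561008350535
top neck [675.12064062  81.03381818]
g_hinge tab [579.9  93.2] [-81.9  40.6]
g2 [573.1  54.7] [-81.7   1.5]
j_in [560.9  29.5] [-89.3 -25.5]
g_h bottom [605.8  55. ] [-49.6   7.6]
g2 bottom [597.1   9.1] [-50.  -39.1]
hinge130 [605.5 172.5] [-70.8 123.2]
hinge145 [604.2 176.9] [-72.9 127.3]
corner [613.7 186.3] [-65.2 138.2]
bl [ 689.3 -110.3] [  61.9 -140.3]
cover now [663.17125825 232.77106974 218.36706123]
tool shift needed [-144.95372614   37.93803308    0.45141865] [664.38582157 231.55490755 205.42402507]
```

```bash
python3 - <<'E'
from plan import *
import pickle
s=pickle.load(open('w7.pkl','rb'))
f=lambda u,v:((u+.5)/3-.5,(v+.5)/3-.5+120)
a=-.1786;Rm=np.array([[np.cos(a),-np.sin(a)],[np.sin(a),np.cos(a)]]);o=np.array([653.3,38.7])
for n,p,q in(('g_h',(211,54),(219,131)),('g2',(111,62),(120,134)),('j_in',(52,42),(57,108))):
    A,B=[onz('wrist',f(*u),175,s)[:2] for u in(p,q)]; print(n,A.round(1),B.round(1),'len',np.linalg.norm(A-B).round(1),'mid bin',(Rm.T@((A+B)/2-o)).round(1),'world',((A+B)/2).round(1))
for z in(150,160,165,170,175):
    w=onz('wrist',f(537,52),z,s)[:2]; print(z,w,(Rm.T@(w-o)).round(1))
E
python3 -m inch '{"dp":[[-15,10,2],[-30,13,2],[-35,10,0],[-35,5,0],[-20,0,0],[-9,0,0],[0,0,0],[0,0,0],[0,0,0],[0,0,0]],"angular":[[0,0,0],[0,0,0],[0,0,0],[0,0,0],[0,0,0],[0,0,0],[0,0,0],[0,0,0],[0,0,0],[0,0,0]]}'
python3 - <<'E'
from plan import *
s=manip.get_state();T=R.from_quat(s['tool_rot']); cov=T.apply([1,-1.5,-13])+s['tcp_pos']
print('shift',T.inv().apply(np.array([675.8,83.5,142])-cov),'tilt',T.apply([0,0,1]),s['qd'].round(3),s['tcp_pos'])
E
```

```text
g_h [580.7  91.9] [602.   87.6] len 21.7 mid bin [-70.   39.2] world [591.3  89.7]
g2 [573.4  53.3] [594.7  49.1] len 21.7 mid bin [-70.4  -0. ] world [584.   51.2]
j_in [560.9  29.5] [580.8  24.1] len 20.6 mid bin [-79.  -26.3] world [570.8  26.8]
150 [603.74459595 178.3497574 ] [-73.6 128.6]
160 [602.86842008 181.26723803] [-75.  131.3]
165 [602.43033214 182.72597834] [-75.6 132.7]
170 [601.9922442  184.18471866] [-76.3 134.1]
175 [601.55415627 185.64345897] [-77.  135.4]
t: 15.85
tcp_pos: [678.1, 78.1, 202.1]
tool_rot: [0.764, 0.646, -0.002, 0.001]
contact_force: [-0.6, 0.1, -2.4]
width: 19.5
shift [ 4.11800523 -1.58156447 73.0911269 ] tilt [-0.0020544  -0.0031028  -0.99999308] [-0.007  0.001 -0.002 -0.001 -0.001  0.002 -0.002] [678.11032111  78.12700339 202.10346806]
```

```bash
python3 -m inch '{"dp":[[2,-1,5],[2,-1,10],[0,0,15],[0,0,15],[0,0,8],[0,0,0],[0,0,0],[0,0,0],[0,0,0],[0,0,0]],"angular":[[0,0,0],[0,0,0],[0,0,0],[0,0,0],[0,0,0],[0,0,0],[0,0,0],[0,0,0],[0,0,0],[0,0,0]]}'
python3 - <<'E'
from plan import *
s=manip.get_state();T=R.from_quat(s['tool_rot']); cov=T.apply([1,-1.5,-13])+s['tcp_pos']
print('shift',T.inv().apply(np.array([675.8,83.5,142])-cov),'tilt',T.apply([0,0,1]),s['tcp_pos'])
im=manip.camera('top')[...,::-1]; cv2.imwrite('pics/top2.png',im); im=manip.camera('wrist')[...,::-1]; cv2.imwrite('pics/w8.png',im)
E
```

```text
t: 17.1
tcp_pos: [676.5, 83.3, 145.1]
tool_rot: [0.763, 0.646, -0.002, 0.0]
contact_force: [0.5, 0.4, -1.5]
width: 19.7
shift [-0.87603367  0.78649709 16.06259974] tilt [-0.00238077 -0.00280964 -0.99999322] [676.49041897  83.26820972 145.06162802]
```

```bash
python3 -m inch '{"dp":[[-0.5,0.5,3],[0,0,3],[0,0,3],[0,0,3],[0,0,2],[0,0,1.5],[0,0,1],[0,0,1],[0,0,0],[0,0,0]],"angular":[[0,0,0],[0,0,0],[0,0,0],[0,0,0],[0,0,0],[0,0,0],[0,0,0],[0,0,0],[0,0,0],[0,0,0]]}'
python3 -c "
from h import *
s=manip.get_state();print(s['tcp_pos'],s['contact_force'],s['wrist_torque'])"
```

```text
t: 18.45
tcp_pos: [676.9, 82.5, 129.1]
tool_rot: [0.764, 0.646, -0.001, 0.001]
contact_force: [-0.4, 0.4, -2.8]
width: 19.7
[676.94032042  82.50006865 129.13811862] [-0.37467901  0.38645296 -2.83630253] [-0.03816975 -0.01557977  0.01635307]
```

```bash
python3 -m inch '{"dp":[[0,0,1],[0,0,1],[0,0,0],[0,0,0],[0,0,0],[0,0,0],[0,0,0],[0,0,0],[0,0,0],[0,0,0]],"angular":[[0,0,0],[0,0,0],[0,0,0],[0,0,0],[0,0,0],[0,0,0],[0,0,0],[0,0,0],[0,0,0],[0,0,0]]}'

```

```text
t: 19.7
tcp_pos: [677.1, 82.5, 129.0]
tool_rot: [0.764, 0.646, -0.001, 0.002]
contact_force: [-1.3, -0.7, 1.4]
width: 19.8
```

```bash
python3 -m inch '{"dp":[[0,0,0],[0,0,0],[0,0,0],[0,0,0],[0,0,0],[0,0,-12],[0,0,-15],[0,0,-20],[0,0,-20],[0,0,-5]],"angular":[[0,0,0],[0,0,0],[0,0,0],[0,0,0],[0,0,0],[0,0,0],[0,0,0],[0,0,0],[0,0,0],[0,0,0]]}' 0.48 40
python3 - <<'E'
from plan import *
a=-.1786;Rm=np.array([[np.cos(a),-np.sin(a)],[np.sin(a),np.cos(a)]]);o=np.array([653.3,38.7])
for p in((-69,-75.5),(-69,-114.6),(-69,-97),(-10,-90),(-70.5,23.5),(-70.5,123.5)): print(p,(Rm@p+o).round(1))
x,y=Rm@[-10,-90]+o
plan([(x,y,200,1.392,5)])
s=manip.get_state(); print(s['width'])
im=manip.camera('wrist')[...,::-1]; cv2.imwrite('pics/w9.png',im)
# cover seat check in the wrist image: where knob top & disc should appear
for n,p in(('knobtop',(675.8,83.5,185)),('disc',(675.8,83.5,155)),('discL',(667.9,40.2,155)),('discR',(683.7,126.8,155)),('near',(632.5,91.3,155))): print(n,proj('wrist',p,s).round(1))
E
```

```text
t: 20.95
tcp_pos: [677.9, 83.6, 207.2]
tool_rot: [0.764, 0.646, 0.0, 0.002]
contact_force: [0.8, 0.6, 0.3]
width: 41.0
(-69, -75.5) [572.  -23.3]
(-69, -114.6) [565.  -61.8]
(-69, -97) [568.2 -44.5]
(-10, -90) [627.5 -48.1]
(-70.5, 23.5) [588.1  74.4]
(-70.5, 123.5) [605.9 172.8]
from [677.9  83.6 207.2] yaw 1.404 tilt [ 0.003 -0.002 -1.   ]
{"dp":[[-28,-5.6,1.4],[-28,-5.5,1.4],[-28,-5.4,1.4],[-28,-5.4,1.4],[-28,-5.3,1.4]],"angular":[[0,0,0.0],[0,0,0.0],[0,0,0.0],[0,0,0.0],[0,0,0.0]]}
41.01549782949172
knobtop [254.8 208.3]
disc [255.1 194.6]
discL [202.4 193.9]
discR [307.8 195.3]
near [255.6 141.8]
```

```bash
python3 -m inch '{"dp":[[-15,-4,0],[-28,-6,2],[-30,-6,2],[-30,-6,2],[-25,-4,0],[-10,0,0],[0,0,0],[0,0,0],[0,0,0],[0,0,0]],"angular":[[0,0,0],[0,0,0],[0,0,0],[0,0,0],[0,0,0],[0,0,0],[0,0,0],[0,0,0],[0,0,0],[0,0,0]]}' 0.65
python3 - <<'E'
from plan import *
import pickle
s=manip.get_state(); im=manip.camera('wrist')[...,::-1]; cv2.imwrite('pics/w10.png',im); pickle.dump(s,open('w10.pkl','wb'))
print(s['tcp_pos'],manip.get_state()['tcp_pos'],s['width'])
Z=lambda *p:proj('wrist',p,s).round(1)
print('j_in',Z(572,-23.3,175),'j_out',Z(565,-61.8,175),'g_h',Z(591.3,89.7,175),'g2',Z(584,51.2,175),'hinge',Z(605.9,172.8,130))
a=cv2.resize(cv2.imread('pics/w9.png')[100:260,170:340],(319,300),interpolation=cv2.INTER_CUBIC)
b=cv2.resize(im[60:260,150:470],(480*1,300)); b2=cv2.resize(im[90:240,170:440],(799,444),interpolation=cv2.INTER_CUBIC)[:300] if 0 else b
big=cv2.resize(im[60:240,140:480],(799,423),interpolation=cv2.INTER_CUBIC)
low=np.zeros((176,799,3),np.uint8); a=cv2.resize(cv2.imread('pics/w9.png')[110:286,155:355],(200,176)); low[:,:200]=a
low[:,220:420]=cv2.resize(im[200:376,0:200],(200,176)); low[:,440:792]=cv2.resize(im[184:360,300:512],(352,176))
cv2.imwrite('pics/m10.png',np.vstack([big,low]))
E
```

```text
t: 22.25
tcp_pos: [623.3, -55.4, 196.4]
tool_rot: [0.763, 0.646, -0.003, -0.0]
contact_force: [0.5, 0.4, -0.2]
width: 55.4
[623.30348577 -55.36531582 196.39284052] [623.27304099 -55.30105538 196.40798306] 55.43351561008514
j_in [289.4 135.3] j_out [232.  134.3] g_h [434.2 142.6] g2 [391.  138.4] hinge [475.2 141. ]
```

View pics/m10.png

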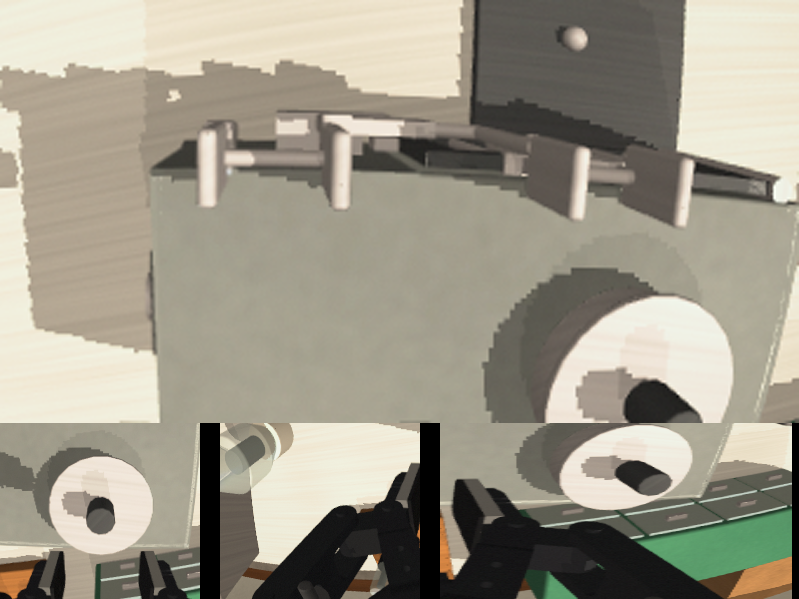

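All in one picture: the cover sits on the neck, with its disc edges at w9 x≈204–307 and front edge at y≈142, matching the seated prediction to within 2 px. In the big panel the jamb tabs' top edges are at x≈208 and 342 (y 127–206), and the gate tabs' at x≈578 and 685.

```bash
python3 - <<'E'
from plan import *
import pickle
s=pickle.load(open('w10.pkl','rb')); f=lambda u,v:(140+(u+.5)/2.35-.5,60+(v+.5)/2.35-.5)
M={}
for n,p,q in(('jo',(208,129),(208,205)),('ji',(342,127),(342,206)),('g2',(580,150),(577,217)),('gh',(687,158),(682,223))):
    A,B=[onz('wrist',f(*u),175,s)[:2] for u in(p,q)]; M[n]=(A+B)/2; print(n,A.round(1),B.round(1),np.linalg.norm(A-B).round(1),'mid',M[n].round(1))
d=M['ji']-M['jo']; print('sep',np.linalg.norm(d),'ydir yaw',np.arctan2(d[1],d[0])); d=M['gh']-M['g2']; print(np.linalg.norm(d),np.arctan2(d[1],d[0])); d=M['gh']-M['jo'];print(np.arctan2(d[1],d[0]))
m=(M['jo']+M['ji'])/2; print('jamb mid open',m)
plan([(m[0],m[1],200,1.392,4),(m[0],m[1],108,1.392,6)])
E
```

```text
jo [551.2 -61.9] [573.2 -65.9] 22.3 mid [562.2 -63.9]
ji [557.  -23.9] [579.9 -27.3] 23.2 mid [568.4 -25.6]
g2 [572.7  48.4] [593.6  45.8] 21.0 mid [583.2  47.1]
gh [578.9  88.1] [600.4  85.4] 21.6 mid [589.7  86.7]
sep 38.79075302963623 ydir yaw 1.4093844049997846
40.16656580532347 1.4078258455529733
1.3904304111509742
jamb mid open [565.31502321 -44.76446911]
from [623.3 -55.3 196.4] yaw 1.405 tilt [-0.004 -0.004 -1.   ]
{"dp":[[0.2,-15,-0.9],[0.2,-15,-0.9],[0.1,-15,-0.9],[0.1,-15,-0.9],[0.0,0.0,15],[0.0,0.0,15],[0.0,0.0,15],[0.0,0.0,15],[0.0,0.0,15],[0.0,0.0,15]],"angular":[[0,0,0.0],[0,0,0.0],[0,0,0.0],[0,0,0.0],[0,0,-0.0],[0,0,-0.0],[0,0,-0.0],[0,0,-0.0],[0,0,-0.0],[0,0,-0.0]]}
```

```bash
python3 -m inch '{"dp":[[0,-12,0],[0,-20,0],[0,-18,5],[0,-7,10],[0,0,10],[0,0,8],[0,0,0],[0,0,0],[0,0,0],[0,0,0]],"angular":[[0,0,0.01],[0,0,0],[0,0,0],[0,0,0],[0,0,0],[0,0,0],[0,0,0],[0,0,0],[0,0,0],[0,0,0]]}'
python3 -c "
from plan import *
plan([(565.5,-44.8,107,1.392,5)])"
```

```text
t: 23.55
tcp_pos: [564.8, -43.7, 161.6]
tool_rot: [0.767, 0.642, -0.002, -0.0]
contact_force: [-0.0, -0.1, 0.7]
width: 55.5
from [564.8 -43.7 161.6] yaw 1.394 tilt [-0.004 -0.003 -1.   ]
{"dp":[[-0.2,0.2,11],[-0.2,0.2,11],[-0.2,0.2,11],[-0.2,0.2,11],[-0.2,0.2,11]],"angular":[[0,0,0.0],[0,0,0.0],[0,0,0.0],[0,0,0.0],[0,0,0.0]]}
```

```bash
python3 -m inch '{"dp":[[-1,0,8],[0,0,12],[0,0,12],[0,0,12],[0,0,10],[0,0,0],[0,0,0],[0,0,0],[0,0,0],[0,0,0]],"angular":[[0,0,0],[0,0,0],[0,0,0],[0,0,0],[0,0,0],[0,0,0],[0,0,0],[0,0,0],[0,0,0],[0,0,0]]}'
python3 -c "
from plan import *
plan([(565.5,-44.8,107,1.392,5)]);print(manip.get_state()['contact_force'])"
```

```text
t: 24.8
tcp_pos: [564.5, -44.9, 103.9]
tool_rot: [0.767, 0.642, -0.002, -0.0]
contact_force: [0.2, -0.0, -0.3]
width: 55.4
from [564.5 -44.9 103.9] yaw 1.394 tilt [-0.004 -0.003 -1.   ]
{"dp":[[0.1,0.2,-0.6],[0.1,0.2,-0.6],[0.1,0.2,-0.6],[0.1,0.2,-0.6],[0.1,0.2,-0.6]],"angular":[[0,0,0.0],[0,0,0.0],[0,0,0.0],[0,0,0.0],[0,0,0.0]]}
[ 0.20578169 -0.01645221 -0.28998842]
```

```bash
python3 -m inch '{"dp":[[-2,0,0],[-3,0,0],[0,0,0],[0,0,0],[0,0,0],[0,0,0],[0,0,0],[0,0,0],[0,0,0],[0,0,0]],"angular":[[0,0,0],[0,0,0],[0,0,0],[0,0,0],[0,0,0],[0,0,0],[0,0,0],[0,0,0],[0,0,0],[0,0,0]]}' 0 40
```

```text
t: 26.05
tcp_pos: [563.6, -51.4, 105.0]
tool_rot: [0.768, 0.641, -0.003, 0.001]
contact_force: [1.2, 1.3, 0.1]
width: 34.1
```

```bash
python3 -m inch '{"dp":[[0,0,0],[0,0,0],[0,0,0],[0,0,-8],[0,0,-15],[0,0,-20],[0,0,-17],[0,0,0],[10,0,0],[20,0,0]],"angular":[[0,0,0],[0,0,0],[0,0,0],[0,0,0],[0,0,0],[0,0,0],[0,0,0],[0,0,0],[0,0,0],[0,0,0]]}' 0.65
python3 -c "
from plan import *
plan([(587,68.7,165,1.392,4)]);print(manip.get_state()['contact_force'])"
```

```text
t: 27.3
tcp_pos: [569.6, -22.1, 169.8]
tool_rot: [0.768, 0.64, -0.003, 0.002]
contact_force: [-0.7, 0.1, -0.2]
width: 55.8
from [569.6 -22.1 169.8] yaw 1.39 tilt [-0.002 -0.006 -1.   ]
{"dp":[[23,0.2,1.2],[23,0.2,1.2],[23,0.2,1.2],[23,0.2,1.2]],"angular":[[0,0,-0.0],[0,0,-0.0],[0,0,-0.0],[0,0,-0.0]]}
[-0.71833449  0.09244548 -0.17003953]
```

```bash
python3 -m inch '{"dp":[[25,0,0],[25,0,0],[22,0,0],[12,0,0],[3,0,0],[0,0,0],[0,0,0],[0,0,0],[0,0,0],[0,0,0]],"angular":[[0,0,0],[0,0,0],[0,0,0],[0,0,0],[0,0,0],[0,0,0],[0,0,0],[0,0,0],[0,0,0],[0,0,0]]}'
python3 - <<'E'
from plan import *
import pickle
s=manip.get_state(); im=manip.camera('wrist')[...,::-1]; cv2.imwrite('pics/w11.png',im); pickle.dump(s,open('w11.pkl','wb'))
plan([(587,68.7,165,1.392,4)])
Z=lambda *p:proj('wrist',p,s).round(1)
for n,p in dict(jo=(562.2,-63.9),ji0=(568.4,-25.6),ji1=(566.8,-35.4),g2=(583.4,48.2),gh=(590.5,88.2)).items(): print(n,Z(*p,175),'row end',Z(p[0]+10,p[1]-2,175))
for y in(165,175,185,195,205):
    g=cv2.GaussianBlur(im,(3,3),0)[y].min(1); xs=np.where(g[60:450]>105)[0]+60; print(y,[ (int(a[0]),int(a[-1])) for a in np.split(xs,np.where(np.diff(xs)>1)[0]+1) if len(a)>2])
E
```

```text
t: 28.55
tcp_pos: [583.9, 72.3, 166.5]
tool_rot: [0.767, 0.642, -0.004, -0.0]
contact_force: [0.7, 0.0, -0.9]
width: 55.4
from [584.   72.3 166.5] yaw 1.394 tilt [-0.006 -0.005 -1.   ]
{"dp":[[-0.8,0.9,0.4],[-0.8,0.9,0.4],[-0.8,0.9,0.4],[-0.8,0.9,0.4]],"angular":[[0,0,0.0],[0,0,0.0],[0,0,0.0],[0,0,0.0]]}
jo [ 70.1 226.8] row end [ 72.9 239. ]
ji0 [113.2 228.4] row end [115.6 241.3]
ji1 [101.4 228. ] row end [103.9 240.8]
g2 [218.3 234.1] row end [218.8 247.8]
gh [281.2 234.3] row end [280.3 248.1]
165 [(60, 244), (352, 449)]
175 [(60, 124), (141, 187), (205, 229), (353, 439)]
185 [(60, 111), (184, 189), (362, 437)]
195 [(60, 90), (127, 131), (373, 435)]
205 [(60, 76), (123, 139), (215, 218), (230, 272), (282, 289), (356, 362), (371, 433)]
```

```bash
python3 - <<'E'
from h import *
import pickle
s=pickle.load(open('w11.pkl','rb')); im=cv2.imread('pics/w11.png'); print(proj('wrist',s['tcp_pos'],s))
b=cv2.GaussianBlur(im,(3,3),0)
for y in(226,232,238,244):
    print(y,'jamb',list(map(int,b[y,60:124:2].max(1))));print('   gate',list(map(int,b[y,204:300:2].max(1))))
E
```

```text
[255.25776921 223.69795214]
226 jamb [239, 239, 239, 239, 212, 161, 142, 98, 74, 74, 74, 73, 77, 120, 141, 143, 147, 156, 161, 200, 191, 163, 149, 110, 76, 76, 120, 142, 141, 140, 141, 143]
   gate [158, 159, 159, 159, 157, 147, 154, 162, 154, 121, 116, 138, 141, 156, 159, 159, 160, 160, 160, 160, 160, 160, 161, 162, 162, 162, 163, 163, 163, 163, 163, 163, 162, 161, 152, 102, 114, 195, 232, 239, 211, 164, 165, 165, 165, 165, 163, 163]
232 jamb [239, 239, 239, 239, 239, 195, 161, 131, 85, 93, 118, 137, 146, 154, 159, 159, 158, 158, 159, 159, 159, 161, 162, 139, 102, 133, 140, 140, 143, 146, 154, 158]
   gate [157, 157, 158, 159, 158, 151, 184, 227, 235, 221, 159, 139, 152, 158, 158, 158, 158, 159, 161, 162, 161, 160, 160, 160, 161, 162, 163, 162, 161, 161, 161, 161, 162, 161, 160, 118, 120, 197, 233, 238, 209, 161, 162, 163, 164, 164, 164, 165]
238 jamb [239, 239, 239, 239, 239, 238, 230, 237, 219, 171, 219, 198, 177, 173, 161, 160, 159, 158, 159, 159, 160, 159, 180, 232, 217, 153, 143, 151, 159, 160, 160, 160]
   gate [156, 155, 155, 157, 157, 158, 183, 230, 238, 227, 167, 147, 159, 160, 160, 161, 162, 161, 159, 158, 158, 159, 159, 161, 163, 164, 164, 162, 161, 156, 153, 151, 151, 152, 153, 134, 134, 213, 239, 238, 201, 151, 154, 153, 152, 151, 152, 153]
244 jamb [239, 239, 239, 239, 239, 239, 239, 240, 240, 239, 239, 240, 194, 167, 163, 159, 159, 160, 160, 160, 160, 160, 161, 162, 165, 161, 160, 160, 159, 159, 159, 160]
   gate [55, 154, 157, 157, 159, 159, 167, 224, 238, 230, 178, 157, 161, 162, 162, 161, 159, 158, 158, 158, 158, 157, 156, 154, 151, 151, 150, 149, 150, 150, 150, 150, 150, 151, 152, 144, 148, 216, 238, 235, 191, 154, 154, 154, 154, 154, 155, 154]
```

Numeric checks: the gate tabs are at x≈220 and 281 (predicted 218.5 and 281). The jamb's inner tab is at x≈106 (predicted 103 if squeezed, 115 if not), so the jamb catch is in. Now descending on the grip.

```bash
python3 -m inch '{"dp":[[-2.5,3.5,4],[0,0,8],[0,0,12],[0,0,14],[0,0,14],[0,0,8],[0,0,0],[0,0,0],[0,0,0],[0,0,0]],"angular":[[-0.005,0.005,0],[0,0,0],[0,0,0],[0,0,0],[0,0,0],[0,0,0],[0,0,0],[0,0,0],[0,0,0],[0,0,0]]}'
python3 -c "
from plan import *
plan([(587,69.2,105,1.392,4)]);print(manip.get_state()['contact_force'])"
```

```text
t: 29.85
tcp_pos: [587.0, 69.1, 101.8]
tool_rot: [0.767, 0.642, -0.0, 0.0]
contact_force: [-0.2, -0.2, -0.0]
width: 54.9
from [587.   69.1 101.8] yaw 1.394 tilt [-0.001 -0.001 -1.   ]
{"dp":[[0.0,0.0,-0.8],[0.0,0.0,-0.8],[0.0,0.0,-0.8],[0.0,0.0,-0.8]],"angular":[[0,0,0.0],[0,0,0.0],[0,0,0.0],[0,0,0.0]]}
[-0.23898598 -0.15696719 -0.01116258]
```

```bash
python3 -m inch '{"dp":[[2,0,-1],[3,0,-1],[0,0,0],[0,0,0],[0,0,0],[0,0,0],[0,0,0],[0,0,0],[0,0,0],[0,0,0]],"angular":[[0,0,0],[0,0,0],[0,0,0],[0,0,0],[0,0,0],[0,0,0],[0,0,0],[0,0,0],[0,0,0],[0,0,0]]}' 0 60
python3 -c "
from plan import *
s=manip.get_state();print(s['tcp_pos'],s['contact_force'],s['width'])"
```

```text
t: 31.1
tcp_pos: [587.8, 72.3, 104.0]
tool_rot: [0.767, 0.642, -0.002, 0.001]
contact_force: [0.3, 1.1, -0.9]
width: 34.3
[587.79792992  72.31924104 104.02286385] [ 0.34353172  1.1444524  -0.93533785] 34.31359043651679
```

```bash
cat > ang.py <<'E'
from plan import *
s=manip.get_state(); p=s['tcp_pos'][:2]; X=R.from_quat(s['tool_rot']).as_matrix(); yw=np.arctan2(X[1,0],X[0,0])
H=np.array([587.8,72.3])+100*np.array([np.cos(1.392),np.sin(1.392)]); v=H-p; 
print('hinge',H.round(1),'r',np.hypot(*v).round(1),'angle by pos',(1.392-np.arctan2(v[1],v[0])).round(3),'by yaw',(1.392-yw).round(3),'F',s['contact_force'].round(1),'tq',s['wrist_torque'].round(2),'w',s['width'].round(1),'tilt',X[:,2].round(3),'z',s['tcp_pos'][2].round(1),'q',s['joint_positions'].round(2))
E
python3 -m inch '{"dp":[[0,-4,0],[0.3,-8,0],[0.4,-9,0],[0.4,-9,0],[0.4,-9,0],[0.4,-9,0],[0,0,0],[0,0,0],[0,0,0],[0,0,0]],"angular":[[0,0,0.04],[0,0,0.08],[0,0,0.09],[0,0,0.09],[0,0,0.09],[0,0,0.09],[0,0,0],[0,0,0],[0,0,0],[0,0,0]]}'
python3 ang.py
```

```text
t: 32.35
tcp_pos: [542.9, 93.7, 104.0]
tool_rot: [0.903, 0.43, -0.0, 0.001]
contact_force: [2.4, 1.3, -0.9]
width: 34.0Traceback (most recent call last):
  File "ang.py", line 4, in <module>
    print('hinge',H.round(1),'r',np.hypot(*v).round(1),'angle by pos',(1.392-np.arctan2(v[1],v[0])).round(3),'by yaw',(1.392-yw).round(3),'F',s['contact_force'].round(1),'tq',s['wrist_torque'].round(2),'w',s['width'].round(1),'tilt',X[:,2].round(3),'z',s['tcp_pos'][2].round(1),'q',s['joint_positions'].round(2))
                                                                                                                                                                                                              ^^^^^^^^^^^^^^^^
AttributeError: 'float' object has no attribute 'round'
```

```bash
sed -i "s/s\['width'\].round(1)/s['width']/" ang.py; python3 ang.py
```

```text
hinge [605.6 170.7] r 99.3 angle by pos 0.504 by yaw 0.503 F [ 2.4  1.3 -0.9] tq [-0.88  0.42  0.02] w 34.03944767722926 tilt [ 0.    -0.001 -1.   ] z 104.0 q [ 0.11  0.53 -0.56  1.87  0.37  0.84  0.26]
```

Gate at 0.50 rad with the grip still squeezed. Continuing through the detent.

```bash
python3 -m inch '{"dp":[[0.4,-6,0],[0.4,-9,0],[0.4,-9,0],[0.4,-9,0],[0.4,-9,0],[0.4,-9,0],[0.3,-5,0],[0,0,0],[0,0,0],[0,0,0]],"angular":[[0,0,0.06],[0,0,0.09],[0,0,0.09],[0,0,0.09],[0,0,0.09],[0,0,0.09],[0,0,0.05],[0,0,0],[0,0,0],[0,0,0]]}' - 70
python3 ang.py
```

```text
t: 33.6
tcp_pos: [511.6, 140.2, 104.0]
tool_rot: [0.987, 0.158, -0.0, 0.0]
contact_force: [3.1, -0.0, -0.6]
width: 33.8
hinge [605.6 170.7] r 98.8 angle by pos 1.078 by yaw 1.075 F [ 3.1 -0.  -0.6] tq [-0.46  0.95  0.1 ] w 33.84174282644195 tilt [-0. -0. -1.] z 104.0 q [-0.08  0.49 -0.4   1.92  0.26  0.78 -0.31]
```

```bash
python3 -m inch '{"dp":[[0.4,-6,0],[0.4,-8,0],[0.4,-8,0],[0.4,-8,0],[0.3,-7,0],[0,0,0],[0,0,0],[0,0,0],[0,0,0],[0,0,0]],"angular":[[0,0,0.06],[0,0,0.08],[0,0,0.08],[0,0,0.08],[0,0,0.07],[0,0,0],[0,0,0],[0,0,0],[0,0,0],[0,0,0]]}' - 70
python3 ang.py
```

```text
t: 34.85
tcp_pos: [507.1, 177.0, 104.0]
tool_rot: [1.0, -0.028, -0.001, -0.001]
contact_force: [3.3, 0.4, -1.2]
width: 33.9
hinge [605.6 170.7] r 98.7 angle by pos 1.456 by yaw 1.448 F [ 3.3  0.4 -1.2] tq [-0.06  0.93  0.25] w 33.93963221650814 tilt [-0.001  0.002 -1.   ] z 104.0 q [-0.22  0.48 -0.3   1.91  0.19  0.78 -0.68]
```

```bash
python3 - <<'E'
from h import *
im=manip.camera('top')[...,::-1]; sc=manip.camera('scene')[...,::-1]; cv2.imwrite('pics/top9.png',im); cv2.imwrite('pics/sc9.png',sc)
for n,a in(('top',im),('scene',sc)):
    p=[proj(n,[675.8+44*np.cos(t),83.5+44*np.sin(t),154]) for t in np.linspace(0,6.28,16)]; ins=[proj(n,[675.8+40*np.cos(t),83.5+40*np.sin(t),155]) for t in np.linspace(0,6.28,16)]; out=[proj(n,[675.8+50*np.cos(t),83.5+50*np.sin(t),154]) for t in np.linspace(0,6.28,16)]
    f=lambda L:[int(a[int(round(v)),int(round(u))].max()) for u,v in L]; print(n,'in',f(ins),'out',f(out))
d=cv2.absdiff(cv2.GaussianBlur(sc,(5,5),0),cv2.GaussianBlur(cv2.imread('pics/scene_raw.png'),(5,5),0)).max(2)
n,l,st,c=cv2.connectedComponentsWithStats(cv2.morphologyEx((d>35).astype(np.uint8),cv2.MORPH_OPEN,np.ones((3,3))))
print([(list(map(int,t))) for t in st[1:] if t[4]>25])
s=manip.get_state(); print(s['t'],s['width'],s['contact_force'])
print([ (k,(proj('scene',p)).round()) for k,p in dict(ji0=(568.4,-25.6,175),ji1=(566.8,-35.4,175),jo=(562.2,-63.9,175)).items()])
for y in (196,199,202): print(y,list(map(int,sc[y,220:260].max(1))), 'before',list(map(int,cv2.imread('pics/scene_raw.png')[y,220:260].max(1))))
E
```

```text
top in [141, 139, 139, 137, 142, 134, 138, 135, 139, 137, 142, 139, 146, 144, 141, 141] out [87, 89, 93, 95, 94, 93, 84, 72, 48, 48, 50, 55, 70, 102, 96, 87]
scene in [231, 231, 231, 200, 160, 135, 170, 119, 90, 188, 235, 232, 230, 227, 229, 231] out [134, 116, 153, 149, 150, 144, 242, 245, 250, 138, 137, 132, 89, 125, 119, 134]
[[30, 0, 80, 115, 3864], [167, 0, 81, 86, 2627], [245, 0, 99, 102, 5271], [240, 4, 9, 50, 282], [320, 102, 11, 4, 33], [299, 104, 31, 115, 1933], [79, 138, 105, 15, 1093], [190, 141, 19, 4, 65], [103, 154, 125, 64, 2828], [241, 200, 5, 11, 38], [265, 202, 33, 33, 556], [349, 207, 15, 12, 129], [249, 209, 10, 4, 37], [342, 214, 24, 13, 124]]
34.95 33.95025603024085 [ 2.44739979 -0.06714532 -0.90765432]
[('ji0', array([244., 197.])), ('ji1', array([241., 196.])), ('jo', array([231., 195.]))]
196 [241, 240, 240, 240, 241, 240, 239, 240, 239, 229, 230, 195, 235, 239, 236, 239, 237, 237, 236, 212, 226, 203, 235, 236, 235, 236, 234, 236, 237, 235, 237, 236, 236, 236, 236, 236, 235, 235, 238, 236] before [235, 237, 235, 236, 236, 235, 237, 236, 236, 225, 224, 189, 2
[... 264 characters left out ...]
237, 236, 236, 236, 235, 237, 236, 236, 236, 237, 237, 236, 236, 236, 236, 238] before [234, 232, 233, 232, 234, 233, 236, 236, 157, 166, 138, 186, 233, 233, 231, 230, 230, 230, 230, 232, 232, 168, 221, 183, 185, 232, 233, 231, 230, 230, 232, 230, 232, 233, 233, 233, 232, 233, 231, 232]
202 [239, 239, 239, 239, 240, 238, 241, 244, 171, 169, 149, 201, 239, 239, 236, 235, 239, 242, 156, 161, 154, 219, 236, 233, 234, 233, 233, 235, 233, 232, 233, 235, 233, 233, 234, 233, 235, 234, 233, 234] before [234, 234, 233, 235, 235, 233, 235, 241, 163, 158, 141, 190, 234, 234, 230, 230, 230, 229, 231, 230, 237, 159, 147, 133, 185, 227, 228, 228, 229, 226, 228, 227, 227, 229, 229, 228, 229, 228, 227, 228]
```

```bash
python3 -c "
from station import manip
print(manip.close_job(), manip.get_state()['t'])"
```

```text
the job is handed in; nothing more can be done
the job is handed in; nothing more can be done
```

The job is done and handed in at about 35 s of the 56 s allowed. I set the smallest cover on the neck and let it go, squeezed the jamb catch fully in, then squeezed the gate grip and swung the gate out past its detent. The arm is still holding the gate open by its squeezed grip.

**Last checks**
- **Cover:** its disc edges match the seated, level pose within about 3 px (wrist view after release). The last top and scene views still show it on the neck.
- **Jamb catch:** the sliding tab has moved about 3 px, roughly 10 mm, in the scene view. The jaw reading while squeezing it was 34.1 mm.
- **Gate:** about 1.45 rad, by both position and yaw. The jaw reads 33.9 mm on the grip and about 3 N pulls back from the closing spring.
- **Other things on the bench:** the before-and-after scene comparison showed changes only around the arm, its shadows, the cover and the gate.

**What disagreed**
- **Fingertips:** they end about 36 mm short of the stated TCP. My first grasp therefore closed above the knob without touching the cover, and I corrected for it afterwards.
- **Jaw width:** it reads about 2 mm low. The 22 mm knob read 19.5 mm, so I took 34 mm as the 36 mm of a fully squeezed catch.
- **Cameras:** the top and wrist views differed by 3–4 mm in y. I went with the wrist camera.

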